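Pack the painted hubs alternately on two trays

ROBOT

A 6-joint arm with a two-finger parallel gripper is mounted at the origin on the work surface. World frame = base frame: x ahead of the robot, y to its left, z up, the work surface at z = 0. Lengths are in m, angles in rad, forces in N, time in s.
With the tool pointing down it reaches from about 0.4 to 0.825 m from the base axis. Payload 7 kg.
Tool frame: the origin (TCP) lies between the finger pads; the fingertips stand 8 mm ahead of it and the grasp point (between the pads) lies 11 mm behind it (arm.finger_overhang is the distance from the TCP to the fingertips, in m); z points along the fingers, y is the line along which they close (so a half turn about z gives the same grasp; the last joint's range is limited). The gripper opens to 88 mm and grips with 3 to 60 N. Pads are 19 mm wide; open, the fingers measure 130 mm over their backs; the gripper's body (78 mm by 193 mm) begins 47 mm behind the grasp point.
Start: joints at [1.627, 0.359, 0.012, 0, -1.224, -0.288], TCP at [0.155, 0.657, 0.207] pointing down, gripper open.
Joint ranges: [-3.07, 3.07], [-1.43, 2.12], [-1.02, 1.25], [-3.03, 1.67], [-3.05, -0], [-3.03, 3.03]. Speed limits (rad/s): [2.39, 2.39, 3.01, 3.14, 3.14, 3.14].

INTERFACE

Orientations are given as [roll, pitch, yaw] about the fixed x, y, z axes, in that order (R = Rz(yaw) Ry(pitch) Rx(roll)).
In Python, from station import arm gives the robot as it stands.
- The arm moves only by the tool move_arm, never from a script. Its argument "rows" is text: rows parted by semicolons, each of 7 numbers parted by spaces: the turn, a rotation vector about the tool's x, y, z in degrees, then the shift along the tool's x, y, z in m, then the finger opening in m, from 0 to 0.0876. A call has 1 to 8 rows; each row shifts and turns the commanded pose from where the row before left it, along the tool's axes as they then stand; what a row does not reach is not made up. A row lasts 1/8 s, in which the tool goes at most 62.5 mm and 10.7 degrees, less where a joint would pass 70% of its speed; a pose out of reach is approached as far as the arm can. A call is refused whole if a number of a shift passes 0.0625 or a number of a turn 10.7, either way. A call with a gripper value outside its range is refused whole. The fingers move at their own pace and stop on an object; "squeeze" is the grip in N (left out, the last holds). Time passes only in rows, so rows that do not move let the fingers close. It gives the time, the measured TCP pose, the force, the opening and the grip force at its end, in the units of the state.
- arm.get_state(): the state, without advancing time (a new reading comes with each control period).
- arm.grab_frame(name): name is "scene" or "top" or "wrist"; returns (picture, depth): 480x640x3 uint8, blue, green, red; 480x640 float32, m along the optical axis (not along the pixel's ray), 0 where there is no reading.
- arm.camera_model(name): a dict with "mtx" (3x3 intrinsics, pixels), "camera_from_world" (4x4, takes a point from world to camera coordinates); the wrist camera has in their place "mount" (4x4, takes a point from camera to tool coordinates, whose origin is the TCP and whose axes are the flange's). Camera axes: x right, y down, z forward; pixel columns grow to the right and rows downward; lengths in m; the calibration is good to about 2 mm. A picture is of the moment at which its call begins: read the wrist's pose just before it. camera_model takes no time and is no camera call.
- arm.job_done(): hands the job in; it is judged then, once.
The state is a dict: "t": time; "q": joint angles; "qd": joint speeds; "joint_efforts": joint torques, N m; "eef_pos": TCP position; "ee_rot": TCP orientation; "force": force on the tool from outside, world axes, zero at the start; "moment": the same for the moment, N m; "width": finger opening in m; "gripper_force": force on a finger pad.
Only numpy, scipy, OpenCV 4.12 (cv2) and the standard library are available. Lean on these libraries where they do the work, as an engineer would, in place of code of your own. Each camera call takes 0.05 s, during which the arm holds its last target. There are 200 camera calls.

TASK

Pack the freshly painted flanged hubs in two straight stacks, each hub kept the same way up as it lies, so that they alternate flange to flange and boss to boss. In the middle of the brown cardboard tray stack white at the bottom, blue on it and red on top; in the middle of the grey plastic tray stack yellow at the bottom and black on it. Set each hub down gently, centred on the one below, without dropping or tipping any, leave the paint tin that stands among them where it is, and let go of everything.

Things in the scene. Friction and masses are not known exactly. Their poses are not given: they have to be found in the camera images.
- hub_white_mid (a point): White hat-shaped hub, 0.22 kg, 50 mm tall: flange disc 62 mm across, 12 mm thick, and a boss 40 mm across, 38 mm long. Lies flange down: flange 0-12 mm, boss 12-50 mm above its underside. Grip the boss from above, 14 mm below its top, clear of the flange. Stays this way up. Point: on its axis, half-way up (25 mm above its underside); z up, yaw does not matter.
- hub_blue_mid (a point): Blue hat-shaped hub, 0.22 kg, 50 mm tall: flange disc 62 mm across, 12 mm thick, and a boss 40 mm across, 38 mm long. Lies flange up: boss 0-38 mm, flange 38-50 mm above its underside. Grip the flange's 62 mm rim from above. Stays this way up. Point: on its axis, half-way up (25 mm above its underside); z up, yaw does not matter.
- hub_red_mid (a point): Red hat-shaped hub, 0.22 kg, 50 mm tall: flange disc 62 mm across, 12 mm thick, and a boss 40 mm across, 38 mm long. Lies flange down: flange 0-12 mm, boss 12-50 mm above its underside. Grip the boss from above, 14 mm below its top, clear of the flange. Stays this way up. Point: on its axis, half-way up (25 mm above its underside); z up, yaw does not matter.
- hub_yellow_mid (a point): Yellow hat-shaped hub, 0.22 kg, 50 mm tall: flange disc 62 mm across, 12 mm thick, and a boss 40 mm across, 38 mm long. Lies flange up: boss 0-38 mm, flange 38-50 mm above its underside. Grip the flange's 62 mm rim from above. Stays this way up. Point: on its axis, half-way up (25 mm above its underside); z up, yaw does not matter.
- hub_black_mid (a point): Black hat-shaped hub, 0.22 kg, 50 mm tall: flange disc 62 mm across, 12 mm thick, and a boss 40 mm across, 38 mm long. Lies flange down: flange 0-12 mm, boss 12-50 mm above its underside. Grip the boss from above, 14 mm below its top, clear of the flange. Stays this way up. Point: on its axis, half-way up (25 mm above its underside); z up, yaw does not matter.
- tray_card_floor (a point): Brown cardboard packing tray, square, 100 mm outside, fixed to the bench: floor 4 mm thick, low rim 4 mm thick whose top is 12 mm above the bench (8 mm above the tray floor). The point is the centre of the upper face of its floor, 4 mm above the bench; x and y along its sides, z up.
- tray_grey_floor (a point): Grey plastic packing tray, square, 100 mm outside, fixed to the bench: floor 4 mm thick, low rim 4 mm thick whose top is 12 mm above the bench (8 mm above the tray floor). The point is the centre of the upper face of its floor, 4 mm above the bench; x and y along its sides, z up.
- tin_mid (a point): Bystander: closed white paint tin with a green band and a metal lid, 72 mm across, 85 mm tall, loose, standing among the hubs. The point is its centre, 42.5 mm above its underside; z is up.
There are look-alikes about, which are no part of the job. What is meant by the part that bears hub_red_mid is not purple, and is the smaller of those in its own colour.

How it is judged:
By the outcome, as a careful person would: the job done as asked, in the order asked, and still so for the second after the job is handed in, with the robot touching nothing.
It also fails if it takes over 128 s, if anything falls off the work surface, if the arm or the gripper's body presses on something with over 40 N, if the wrist force passes 120 N, or if a joint passes its speed limit or range.

## Working session

There is one attempt and no reset: what is moved stays moved. The work goes in short steps, Python scripts to look and compute and a tool call to move; the robot and the scene stay as the last step left them, time stands still between calls to the robot, and variables do not carry over. Pictures are saved under pics/ and viewed, at most 18 in all, crops included, and the job is handed in when it is done.

Besides the shell and the picture viewer there is one more tool, called after "Call:" as a command line: name --argument value ..., lists and objects as JSON in quotes. move_arm: Moves the arm, as the interface text tells. Its arguments: {"type":"object","properties":{"rows":{"type":"string"},"squeeze":{"type":"number"}},"required":["rows"]}

```bash
mkdir -p pics; ls; python3 - <<'E'
from station import arm
import cv2
s=arm.get_state();print(s['t'],s['eef_pos'],s['ee_rot'],s['width'])
import numpy as np
for n in ("scene","top"):
    p,d=arm.grab_frame(n);cv2.imwrite(f"pics/{n}0.png",p);np.save(f"{n}0.npy",d)
    m=arm.camera_model(n);print(n,m)
print(arm.camera_model("wrist"),arm.finger_overhang)
E
```

```text
pics
0.0 [0.15497766 0.65641754 0.20601704] [ 3.13990162e+00 -1.77839129e-04 -2.31894627e-01] 0.0880221663229929
scene {'mtx': array([[556.04834556,   0.        , 322.2481328 ],
       [  0.        , 556.04834556, 238.29408655],
       [  0.        ,   0.        ,   1.        ]]), 'camera_from_world': array([[-3.67038999e-01,  9.30205391e-01, -5.51469928e-04,
         1.66979060e-01],
       [ 7.32701354e-01,  2.88742815e-01, -6.16259939e-01,
        -3.08990344e-01],
       [-5.73089084e-01, -2.26595494e-01, -7.87542623e-01,
         1.27328307e+00],
       [ 0.00000000e+00,  0.00000000e+00,  0.00000000e+00,
         1.00000000e+00]])}
top {'mtx': array([[585.11040416,   0.        , 320.47648722],
       [  0.        , 585.11040416, 230.83642434],
       [  0.        ,   0.        ,   1.        ]]), 'camera_from_world': array([[ 1.05802043e-03, -9.99895909e-01,  1.43893005e-02,
        -2.92498669e-02],
       [-9.98220412e-01, -1.91396149e-03, -5.96015539e-02,
         4.69016132e-01],
       [ 5.96228904e-02, -1.43006338e-02, -9.98118531e-01,
         1.14347926e+00],
       [ 0.00000000e+00,  0.00000000e+00,  0.00000000e+00,
         1.00000000e+00]])}
{'mtx': array([[341.13565668,   0.        , 317.07621679],
       [  0.        , 341.13565668, 234.56617624],
       [  0.        ,   0.        ,   1.        ]]), 'mount': array([[ 3.63587722e-04, -9.59877306e-01, -2.80420087e-01,
         7.55759721e-02],
       [ 9.99999602e-01,  1.20397003e-04,  8.84463126e-04,
        -3.87569047e-04],
       [-8.15214345e-04, -2.80420297e-01,  9.59876967e-01,
        -1.78533653e-01],
       [ 0.00000000e+00,  0.00000000e+00,  0.00000000e+00,
         1.00000000e+00]])} 0.008
```

View pics/top0.png

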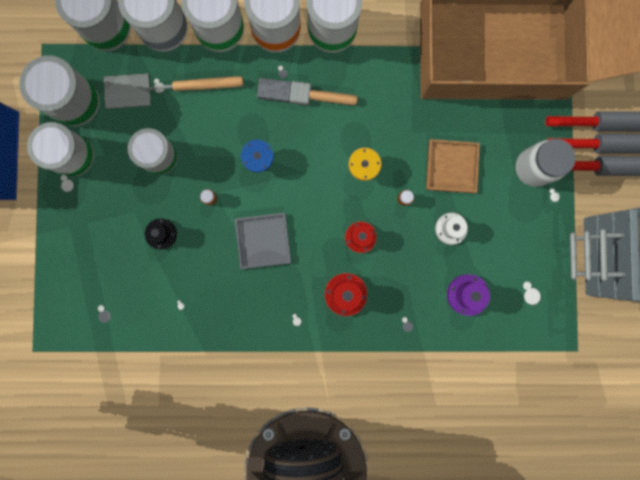

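View pics/scene0.png

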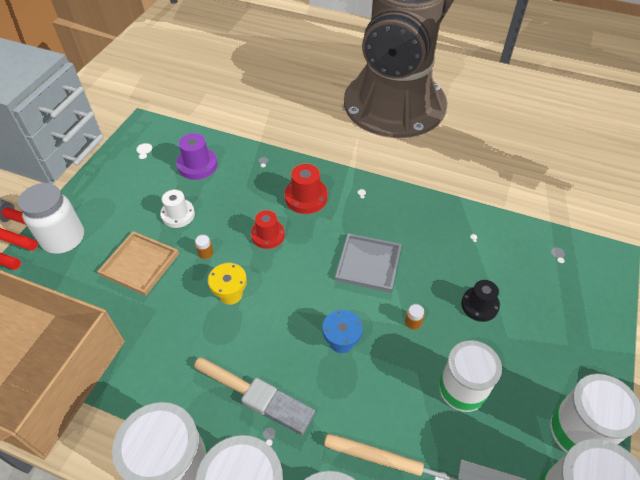

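The top view shows blue (257,156), yellow (365,164), card tray (453,166), white (451,228), small red (361,237), black (161,234), grey tray (263,241) and the tin (151,150). The larger red (347,295) and the purple (469,295) are look-alikes. The scene view agrees with this.

```bash
cat > h.py <<'E'
import numpy as np,cv2
from scipy.spatial.transform import Rotation as Ro
from station import arm
def masks(p):
    h=cv2.cvtColor(p,cv2.COLOR_BGR2HSV).astype(int);H,S,V=h[...,0],h[...,1],h[...,2]
    return dict(white=(S<45)&(V>110),blue=(H>100)&(H<122)&(S>130),red=((H<6)|(H>174))&(S>150),yellow=(H>20)&(H<32)&(S>150),
      black=(V<50),card=(H>6)&(H<19)&(S>80),grey=(S<60)&(V>60)&(V<150))
def world(n,d,cfw=None):
    m=arm.camera_model(n);K=m["mtx"]
    if cfw is None: cfw=m["camera_from_world"]
    v,u=np.mgrid[:480,:640];P=np.dstack([(u-K[0,2])/K[0,0]*d,(v-K[1,2])/K[1,1]*d,d])
    W=np.linalg.inv(cfw);return P@W[:3,:3].T+W[:3,3]
def wrist_cfw(s):
    T=np.eye(4);T[:3,:3]=Ro.from_euler('xyz',s['ee_rot']).as_matrix();T[:3,3]=s['eef_pos']
    return np.linalg.inv(T@arm.camera_model("wrist")["mount"])
def blob(m,seed,r):
    z=np.zeros(m.shape,np.uint8);cv2.circle(z,seed,r,1,-1)
    return cv2.morphologyEx((m&(z>0)).astype(np.uint8),cv2.MORPH_OPEN,np.ones((2,2)))>0
def pix(P,n=None,cfw=None):
    m=arm.camera_model(n);c=(m["camera_from_world"] if cfw is None else cfw)
    q=c[:3,:3]@P+c[:3,3];k=m["mtx"]@q;return k[:2]/k[2]
E
python3 - <<'E'
from h import *
S={'top':dict(white=(451,228),blue=(257,156),red=(361,237),yellow=(365,164),black=(161,234)),
'scene':dict(white=(177,208),blue=(343,330),red=(268,228),yellow=(228,282),black=(482,298))}
for n in S:
    p=cv2.imread(f"pics/{n}0.png");W=world(n,np.load(f"{n}0.npy"));M=masks(p)
    for c,s in S[n].items():
        b=blob(M[c],s,24);Q=W[b];Q=Q[Q[:,2]>0.005];zt=np.median(np.sort(Q[:,2])[-30:])
        T=Q[abs(Q[:,2]-zt)<.004];(x,y),r=cv2.minEnclosingCircle(T[:,:2].astype(np.float32));print(n,c,b.sum(),len(T),'zt %.4f c %.4f %.4f r %.4f'%(zt,x,y,r))
    seeds={'top':dict(card=(453,166),grey=(263,241),tin=(151,150)),'scene':dict(card=(138,264),grey=(369,263),tin=(470,368))}[n]
    for c,s in seeds.items():
        Wn=W[s[1]-70:s[1]+70,max(0,s[0]-70):s[0]+70].reshape(-1,3);c0=W[s[1],s[0]]
        if c=='tin': Q=Wn[(abs(Wn[:,2]-c0[2])<.006)&(np.hypot(*(Wn-c0)[:,:2].T)<.05)]
        else:
            b=blob(M[c],s,45);Q=W[b];
            k,l,st,ce=cv2.connectedComponentsWithStats(b.astype(np.uint8));i=l[s[1],s[0]];Q=W[l==i]
        print(n,c,c0,cv2.minAreaRect(Q[:,:2].astype(np.float32)),np.percentile(Q[:,2],[5,50,95]),len(Q))
E
```

```text
top white 835 201 zt 0.0530 c 0.4758 -0.2884 r 0.0203
top blue 770 366 zt 0.0535 c 0.6120 0.0940 r 0.0303
top red 667 172 zt 0.0530 c 0.4585 -0.1080 r 0.0201
top yellow 785 299 zt 0.0541 c 0.5966 -0.1135 r 0.0305
top black 706 149 zt 0.0529 c 0.4630 0.2878 r 0.0198
top card [ 0.60029349 -0.2945811   0.0087965 ] ((0.5431185960769653, -0.17164042592048645), (0.1317894607782364, 0.40800490975379944), 23.967914581298828) [-0.0001622   0.00412573  0.01231958] 2474
top grey [0.44900279 0.08539203 0.00810378] ((0.4467501640319824, 0.06405258923768997), (0.10891631245613098, 0.1414230614900589), 6.040036678314209) [-0.00082411  0.00381839  0.01177555] 2615
top tin [0.61494109 0.28828948 0.08654188] ((0.6193534731864929, 0.29503852128982544), (0.07459170371294022, 0.07331110537052155), 58.668861389160156) [0.08260122 0.08597412 0.08920694] 1246
scene white 1020 254 zt 0.0531 c 0.4758 -0.2860 r 0.0217
scene blue 1215 739 zt 0.0534 c 0.6138 0.0964 r 0.0311
scene red 895 222 zt 0.0525 c 0.4587 -0.1066 r 0.0202
scene yellow 1094 549 zt 0.0539 c 0.5989 -0.1106 r 0.0308
scene black 1030 252 zt 0.0526 c 0.4654 0.2897 r 0.0198
scene card [ 0.60396272 -0.29385193  0.00473551] ((0.7635070085525513, -0.043313950300216675), (0.7225617170333862, 0.13482239842414856), 56.875125885009766) [0.00212668 0.00524274 0.01302702] 2854
scene grey [0.45044631 0.08791423 0.00381613] ((-0.14410090446472168, -0.07756650447845459), (2.2832820415496826, 2.3713977336883545), 32.36511993408203) [-0.20521464  0.00136069  0.12268977] 306441
scene tin [0.62961937 0.29064751 0.08964168] ((0.6197693347930908, 0.29590290784835815), (0.07433632016181946, 0.07397869229316711), 23.06007194519043) [0.08460246 0.08661585 0.08865617] 2028
```

```bash
python3 - <<'E'
from h import *
for n in('top','scene'):
    W=world(n,np.load(f"{n}0.npy")).reshape(-1,3)
    Q=W[(abs(W[:,0]-.602)<.16)&(abs(W[:,1]+.294)<.18)&(W[:,2]>.06)]
    for y0 in np.arange(-.47,-.13,.02):
        q=Q[(Q[:,1]>=y0)&(Q[:,1]<y0+.02)]
        if len(q)>5: print(n,'y %.2f'%y0,len(q),'x %.3f-%.3f'%(np.percentile(q[:,0],2),np.percentile(q[:,0],98)),'zmax %.3f'%np.percentile(q[:,2],98))
print(arm.get_state()['q'])
E
```

```text
top y -0.47 557 x 0.562-0.743 zmax 0.113
top y -0.45 639 x 0.566-0.743 zmax 0.113
top y -0.43 361 x 0.579-0.745 zmax 0.112
top y -0.41 97 x 0.740-0.746 zmax 0.102
top y -0.39 94 x 0.740-0.746 zmax 0.102
top y -0.37 97 x 0.740-0.746 zmax 0.102
top y -0.35 95 x 0.740-0.746 zmax 0.102
top y -0.33 96 x 0.740-0.745 zmax 0.102
top y -0.31 93 x 0.740-0.745 zmax 0.101
top y -0.29 92 x 0.740-0.745 zmax 0.102
top y -0.27 94 x 0.740-0.745 zmax 0.100
top y -0.25 150 x 0.740-0.761 zmax 0.102
scene y -0.47 513 x 0.570-0.641 zmax 0.113
scene y -0.45 761 x 0.571-0.746 zmax 0.113
scene y -0.43 639 x 0.581-0.746 zmax 0.112
scene y -0.41 135 x 0.742-0.747 zmax 0.103
scene y -0.39 135 x 0.741-0.747 zmax 0.102
scene y -0.37 132 x 0.742-0.747 zmax 0.103
scene y -0.35 141 x 0.742-0.747 zmax 0.103
scene y -0.33 141 x 0.741-0.747 zmax 0.103
scene y -0.31 145 x 0.741-0.747 zmax 0.102
scene y -0.29 150 x 0.742-0.746 zmax 0.103
scene y -0.27 131 x 0.742-0.746 zmax 0.101
scene y -0.25 253 x 0.742-0.761 zmax 0.102
scene y -0.23 32 x 0.743-0.762 zmax 0.102
[ 1.62709674e+00  3.59307408e-01  1.11481619e-02 -2.76461227e-04
 -1.22407710e+00 -2.88110889e-01]
```

Call:
move_arm --rows "0 0 -6.65 0.0625 0 0 0.0876; 0 0 -6.65 0.0625 0 0 0.0876; 0 0 0 0.06 0.06 0 0.0876; 0 0 0 0.06 0.06 0 0.0876; 0 0 0 0.06 0.06 0 0.0876; 0 0 0 0.03 0.06 0 0.0876; 0 0 0 0 0.06 0 0.0876; 0 0 0 0 0.06 0 0.0876"

```text
t: 1.1
eef_pos: [0.4386, 0.3245, 0.2063]
ee_rot: [3.141, 0.001, -0.0]
force: [1.6, 0.5, 0.2]
width: 0.0875
gripper_force: 0.0
```

```bash
cat > snap.py <<'E'
import sys,pickle
from h import *
s=arm.get_state();p,d=arm.grab_frame("wrist");pickle.dump((s,p,d),open(sys.argv[1]+".pkl","wb"));cv2.imwrite(f"pics/{sys.argv[1]}.png",p);print(s['eef_pos'])
E
python3 snap.py w1
```

```text
[0.43862296 0.32454803 0.20630164]
```

Call:
move_arm --rows "0 0 0 0.02 0.06 0 0.0876; 0 0 0 0.02 0.06 0 0.0876; 0 0 0 0.02 0.06 0 0.0876; 0 0 0 0.02 0.06 0 0.0876; 0 0 0 0 0.04 0 0.0876; 0 0 0 0 0 0 0.0876"

```text
t: 1.9
eef_pos: [0.5173, 0.0473, 0.2066]
ee_rot: [3.141, 0.001, -0.003]
force: [-0.3, 0.4, -0.0]
width: 0.0875
gripper_force: 0.0
```

```bash
python3 snap.py w2
```

```text
[0.51734202 0.04729232 0.20661447]
```

Call:
move_arm --rows "0 0 0 0 0.06 0 0.0876; 0 0 0 0 0.06 0 0.0876; 0 0 0 0 0.06 0 0.0876; 0 0 0 0 0.05 0 0.0876; 0 0 0 0 0 0 0.0876"

```text
t: 2.58
eef_pos: [0.5178, -0.182, 0.2064]
ee_rot: [3.141, 0.001, -0.003]
force: [0.6, 0.9, 0.1]
width: 0.0875
gripper_force: 0.0
```

```bash
python3 snap.py w3
```

```text
[ 0.51777809 -0.18196707  0.20641721]
```

Call:
move_arm --rows "0 0 0 0 0.04 0 0.0876; 0 0 0 0 0.04 0 0.0876; 0 0 0 0 0.05 0 0.0876; 0 0 0 0 0 0 0.0876"

```text
t: 3.12
eef_pos: [0.5184, -0.3109, 0.2063]
ee_rot: [-3.142, 0.001, -0.001]
force: [0.0, 0.8, 0.1]
width: 0.0876
gripper_force: 0.0
```

```bash
python3 snap.py w4
```

```text
[ 0.51838485 -0.31091188  0.20628768]
```

View pics/w4.png

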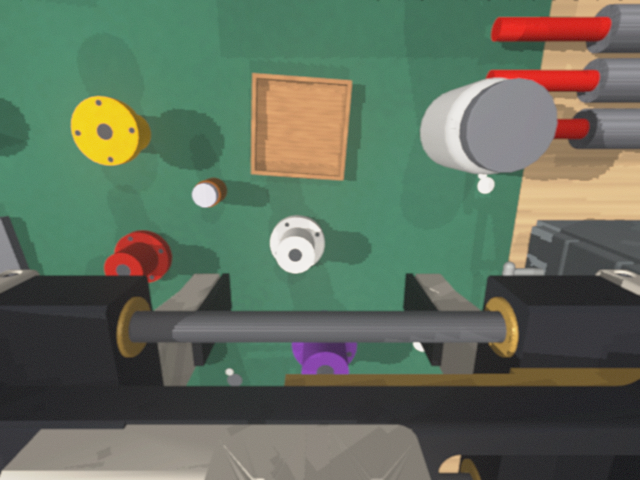

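View pics/w2.png

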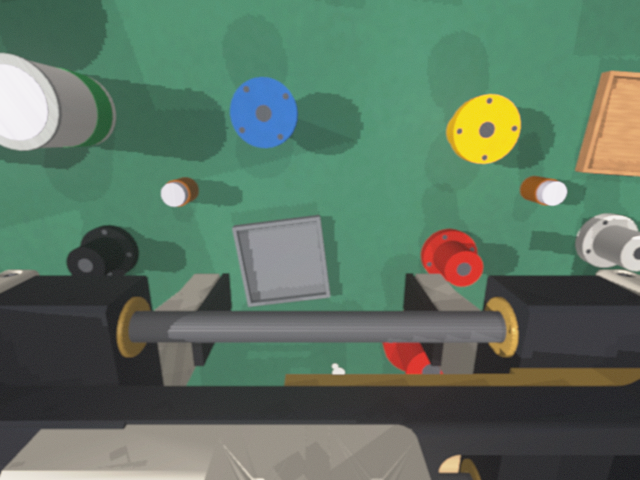

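w4 shows yellow (106,131), the card tray (300,127) and white (297,250). w2 shows blue (264,112), the grey tray (285,259), red (452,258) and black (103,252).

```bash
cat >> h.py <<'E'
import pickle
def raycast(uv,z,n,cfw):
    K=arm.camera_model(n)["mtx"];W=np.linalg.inv(cfw)
    r=W[:3,:3]@np.linalg.solve(K,[uv[0],uv[1],1.]);return W[:3,3]+r*(z-W[2,3])/r[2]
def load(f):
    s,p,d=pickle.load(open(f+".pkl","rb"));c=wrist_cfw(s);return s,p,d,c,world("wrist",d,c)
def hub(f,c,seed,r=45,ztop=.05,tol=.006):
    """top face of a hub: colour mask, layer near its top by depth, then ellipse + ray to the top's plane"""
    s,p,d,cf,W=load(f);b=blob(masks(p)[c],seed,r)
    Q=W[b&(d>0)];zt=np.median(np.sort(Q[:,2])[-80:])
    t=(b&(abs(W[...,2]-zt)<tol)).astype(np.uint8)
    cs,_=cv2.findContours(t,cv2.RETR_EXTERNAL,cv2.CHAIN_APPROX_NONE);k=max(cs,key=cv2.contourArea)
    e=cv2.fitEllipse(cv2.convexHull(k));P=raycast(e[0],ztop,"wrist",cf)
    print(f,c,'zt %.4f'%zt,'px',np.round(e[0],1),np.round(e[1],1),'xy',np.round(P[:2],4));return P,e
def tray(f,c,seed,r=80,lab=None):
    s,p,d,cf,W=load(f);b=blob(masks(p)[c],seed,r)
    b=cv2.morphologyEx(b.astype(np.uint8),cv2.MORPH_CLOSE,np.ones((9,9)))
    n,l,st,ce=cv2.connectedComponentsWithStats(b);m=(l==l[seed[1],seed[0]])
    rim=m&(W[...,2]>.0085)&(W[...,2]<.016)
    k=cv2.convexHull(np.argwhere(rim)[:,::-1].astype(np.int32))
    G=np.array([raycast(q[0],.012,"wrist",cf)[:2] for q in k],np.float32)
    R=cv2.minAreaRect(G);f0=cv2.erode(m.astype(np.uint8),np.ones((25,25)))>0
    print(f,c,np.round(R[0],4),np.round(R[1],4),R[2],'rim z %.4f floor z %.4f'%(np.median(W[rim][:,2]),np.median(W[f0][:,2])));return R
E
python3 - <<'E'
from h import *
tray('w4','card',(300,127));tray('w3','card',(470,127),75);tray('w2','grey',(285,259),70)
for a in [('w4','white',(297,250),32),('w4','yellow',(110,131)),('w3','yellow',(270,131)),('w2','yellow',(487,130)),('w2','blue',(264,112)),('w1','blue',(590,90)),('w2','red',(455,257),35),('w1','black',(350,220)),('w2','black',(103,252))]:
    try: hub(*a)
    except Exception as x: print(a,x)
E
```

```text
w4 card [ 0.5997 -0.2928] [0.0997 0.0992] 86.09306335449219 rim z 0.0127 floor z 0.0048
w3 card [ 0.5986 -0.3102] [0.0655 0.0992] 86.15826416015625 rim z 0.0126 floor z 0.0048
w2 grey [0.4797 0.0019] [0.636  0.3476] 89.93403625488281 rim z 0.0128 floor z 0.0034
w4 white zt 0.0521 px [295.3 253.7] [37.6 38.3] xy [ 0.4753 -0.2882]
w4 yellow zt 0.0522 px [106.2 130.7] [63.1 73.4] xy [ 0.5977 -0.1129]
w3 yellow zt 0.0523 px [250.2 131.4] [49.2 66.8] xy [ 0.5966 -0.1192]
w2 yellow zt 0.0526 px [486.1 128.8] [63.5 72.8] xy [ 0.5978 -0.1116]
w2 blue zt 0.0525 px [263.9 112.5] [66.1 70. ] xy [0.6128 0.0964]
w1 blue zt 0.0515 px [580.4  51.2] [ 7.4 34.5] xy [0.5852 0.0916]
w2 red zt 0.0521 px [463.  267.6] [36.2 39.7] xy [ 0.4581 -0.1063]
('w1', 'black', (350, 220)) max() iterable argument is empty
w2 black zt 0.3106 px [103.7 289.2] [15.3 59.4] xy [0.4345 0.2766]
  return _methods._mean(a, axis=axis, dtype=dtype,
  ret = ret.dtype.type(ret / rcount)
```

View pics/w3.png

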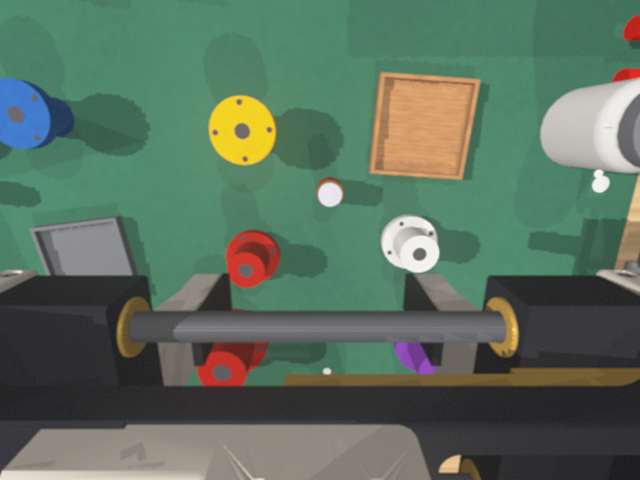

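w3 shows white's boss at (419,253), yellow (242,130), red (246,268) and the card tray (425,126), which agrees with the other views. Next I go for white.

Call:
move_arm --rows "0 0 0 -0.043 -0.023 0 0.0876; 0 0 0 0 0 0.05 0.0876; 0 0 0 0 0 0.05 0.0876; 0 0 0 0 0 0 0.0876; 0 0 0 0 0 0 0.0876"

```text
t: 3.8
eef_pos: [0.4765, -0.2867, 0.1088]
ee_rot: [3.141, -0.002, 0.002]
force: [0.1, -0.2, -0.1]
width: 0.0879
gripper_force: 0.0
```

```bash
python3 -c "
from h import *
hub('w3','white',(418,252),30);hub('w3','red',(246,262),32)
s=arm.get_state();print(s['eef_pos'],s['ee_rot'])"
```

```text
w3 white zt 0.2376 px [427.  276.8] [ 9.7 21.9] xy [ 0.4484 -0.2985]
w3 red zt 0.0521 px [246.4 268.8] [36.5 38.2] xy [ 0.4579 -0.1072]
[ 0.47647853 -0.28674664  0.10878061] [ 3.14052518e+00 -1.54198702e-03  2.49721736e-03]
```

Call:
move_arm --rows "0 0 0 -0.001 0.001 0.04 0.0876; 0 0 0 0 0 0.03 0.0876; 0 0 0 0 0 0.0135 0.0876; 0 0 0 0 0 0 0.0876; 0 0 0 0 0 0 0.0876" --squeeze 15

```text
t: 4.42
eef_pos: [0.4752, -0.2886, 0.0251]
ee_rot: [3.141, -0.002, 0.001]
force: [-0.1, 0.0, 0.0]
width: 0.0878
gripper_force: 0.0
```

Call:
move_arm --rows "0 0 0 0 0 0 0.05; 0 0 0 0 0 0 0.036; 0 0 0 0 0 0 0.036; 0 0 0 0 0 0 0.036; 0 0 0 0 0 0 0.036; 0 0 0 0 0 0 0.036"

```text
t: 5.18
eef_pos: [0.4739, -0.2882, 0.0234]
ee_rot: [-3.142, 0.0, 0.0]
force: [0.4, -0.4, -0.1]
width: 0.0393
gripper_force: 15.0
```

Call:
move_arm --rows "0 0 0 0 0 -0.02 0.036; 0 0 0 0 0 -0.03 0.036; 0 0 0 0.04 0.0015 0 0.036; 0 0 0 0.045 0.0015 0 0.036; 0 0 0 0.0395 0.0017 0 0.036; 0 0 0 0 0 0 0.036; 0 0 0 0 0 0.02 0.036; 0 0 0 0 0 0 0.036"

```text
t: 6.18
eef_pos: [0.596, -0.2923, 0.0514]
ee_rot: [-3.14, 0.004, -0.0]
force: [0.4, 1.1, -2.1]
width: 0.0391
gripper_force: 15.0
```

```bash
python3 snap.py w5; python3 -c "
from h import *
s=arm.get_state();print(s['eef_pos'],s['ee_rot'],s['force'],s['width'])"
```

```text
[ 0.59603519 -0.29234181  0.05135368]
[ 0.59698812 -0.29272569  0.05263033] [-3.14102363e+00  2.54403052e-03  4.91267564e-05] [-0.54706619 -0.59635512 -1.70097238] 0.039090241117467076
```

View pics/w5.png

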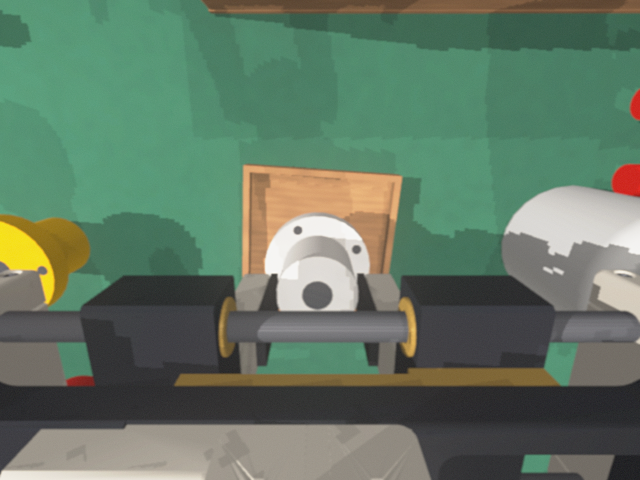

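w5 shows white held upright with its boss top centred at (317,297). The tray rim is visible behind it, with corners near (244,167) and (401,178).

```bash
python3 - <<'E'
from h import *
for zt in(.074,.077): hub('w5','white',(317,290),45,zt)
s,p,d,cf,W=load('w5')
for q in((244,167),(401,178)): print(np.round(raycast(q,.012,'wrist',cf),4))
R=((.5997,-.2928),(.0997,.0992),86.093);print(cv2.boxPoints(R))
for i in range(3): print(arm.get_state()['eef_pos'])
E
```

```text
w5 white zt 0.1557 px [317.3 311.6] [48.2 70.2] xy [ 0.5853 -0.2922]
w5 white zt 0.1557 px [317.3 311.6] [48.2 70.2] xy [ 0.587  -0.2922]
[ 0.6521 -0.2461  0.012 ]
[ 0.6453 -0.3453  0.012 ]
[[ 0.5468186  -0.33915454]
 [ 0.6457881  -0.34591377]
 [ 0.65258133 -0.24644548]
 [ 0.5536119  -0.23968625]]
[ 0.59698812 -0.29272569  0.05263033]
[ 0.59698812 -0.29272569  0.05263033]
[ 0.59698812 -0.29272569  0.05263033]
```

```bash
sed -i 's/ztop=.05,tol=.006):/ztop=.05,tol=.006,zt=None):/; s/Q=W\[b&(d>0)\];zt=/Q=W[b\&(d>0)];zt=zt or /' h.py; python3 - <<'E'
from h import *
for c in('white',): 
    P,e=hub('w5',c,(317,290),40,.0765,.008,.078); P,e=hub('w5',c,(317,292),34,.0765,.005,.078)
s,p,d,cf,W=load('w5')
print(raycast((317.5,293.5),.0765,'wrist',cf), [np.round(W[y,317],4).tolist() for y in range(250,312,5)])
E
```

```text
w5 white zt 0.0780 px [318. 291.] [79.7 79.8] xy [ 0.5981 -0.2926]
w5 white zt 0.0780 px [318.  292.9] [67.6 67.8] xy [ 0.597  -0.2926]
[ 0.59668074 -0.29232724  0.0765    ] [[0.6171, -0.2921, 0.0699], [0.6168, -0.2921, 0.0764], [0.6149, -0.2921, 0.0782], [0.6125, -0.2921, 0.0784], [0.61, -0.2921, 0.0785], [0.6075, -0.2921, 0.0787], [0.6043, -0.2921, 0.0774], [0.6017, -0.2921, 0.0775], [0.6001, -0.2921, 0.0796], [0.5976, -0.2921, 0.08], [0.5946, -0.2921, 0.0793], [0.5921, -0.2921, 0.0798], [0.5888, -0.2921, 0.0786]]
```

Call:
move_arm --rows "0 0 0 0.002 0 0.01 0.036; 0 0 0 0 0 0.008 0.036; 0 0 0 0 0 0.002 0.036; 0 0 0 0 0 0 0.036; 0 0 0 0 0 0 0.036"

```text
t: 6.85
eef_pos: [0.6006, -0.293, 0.0338]
ee_rot: [3.141, -0.0, 0.0]
force: [1.0, 0.3, -1.2]
width: 0.0389
gripper_force: 15.0
```

Call:
move_arm --rows "0 0 0 0 0 0.001 0.036; 0 0 0 0 0 0.001 0.036; 0 0 0 0 0 0 0.036"

```text
t: 7.22
eef_pos: [0.6003, -0.2929, 0.0314]
ee_rot: [-3.142, 0.0, 0.0]
force: [-0.3, 0.2, -2.3]
width: 0.0392
gripper_force: 15.0
```

Call:
move_arm --rows "0 0 0 0 0 0.001 0.036; 0 0 0 0 0 0 0.036"

```text
t: 7.48
eef_pos: [0.6003, -0.2929, 0.0304]
ee_rot: [-3.142, 0.0, 0.0]
force: [0.8, -0.2, -1.4]
width: 0.0393
gripper_force: 15.0
```

Call:
move_arm --rows "0 0 0 0 0 0.001 0.036; 0 0 0 0 0 0.001 0.036; 0 0 0 0 0 0 0.036; 0 0 0 0 0 0 0.036"

```text
t: 7.98
eef_pos: [0.6004, -0.2929, 0.0285]
ee_rot: [3.142, 0.0, 0.0]
force: [0.5, 0.3, -2.4]
width: 0.0395
gripper_force: 15.0
```

Call:
move_arm --rows "0 0 0 0 0 0.001 0.036; 0 0 0 0 0 0 0.036; 0 0 0 0 0 0 0.036"

```text
t: 8.35
eef_pos: [0.6003, -0.2929, 0.0277]
ee_rot: [3.142, 0.0, 0.0]
force: [-1.4, 0.0, 0.1]
width: 0.0391
gripper_force: 15.0
```

Call:
move_arm --rows "0 0 0 0 0 0.0004 0.036; 0 0 0 0 0 0 0.05; 0 0 0 0 0 0 0.07; 0 0 0 0 0 0 0.0876; 0 0 0 0 0 0 0.0876; 0 0 0 0 0 -0.03 0.0876; 0 0 0 0 0 -0.06 0.0876; 0 0 0 -0.03 0 -0.06 0.0876"

```text
t: 9.35
eef_pos: [0.5732, -0.293, 0.1742]
ee_rot: [3.141, 0.0, 0.001]
force: [0.3, -0.2, 0.0]
width: 0.0876
gripper_force: 0.0
```

Call:
move_arm --rows "0 0 0 -0.04 0 -0.025 0.0876; 0 0 0 0 0 0 0.0876; 0 0 0 0 0 0 0.0876"

```text
t: 9.72
eef_pos: [0.5325, -0.2929, 0.198]
ee_rot: [-3.141, -0.001, 0.0]
force: [-1.2, -0.2, -0.6]
width: 0.0875
gripper_force: 0.0
```

```bash
python3 snap.py w6; python3 -c "
from h import *
tray('w6','card',(295,150));hub('w6','white',(312,165),60,.054)"
```

```text
[ 0.53249631 -0.29286326  0.19795674]
w6 card [ 0.5199 -0.2966] [0.712  0.4011] 87.80935668945312 rim z 0.0128 floor z 0.0169
w6 white zt 0.0562 px [317.6 143.2] [43.5 45.1] xy [ 0.6009 -0.2931]
```

View pics/w6.png

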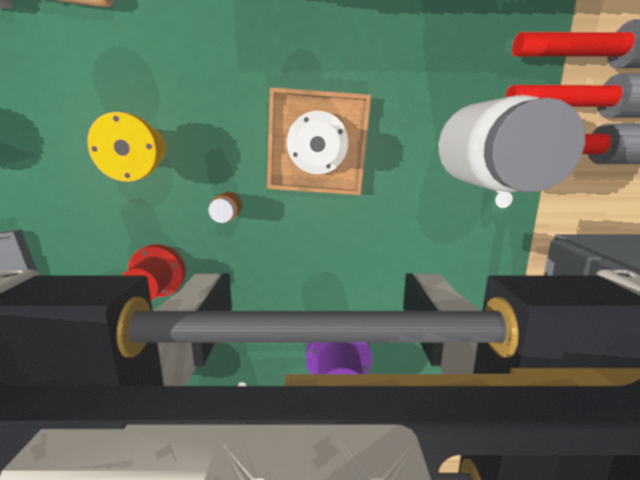

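w6 shows white upright in the middle of the card tray at (318,143), within about 1 mm. Next is blue.

Call:
move_arm --rows "0 0 0 0 -0.03 0 0.0876; 0 0 0 0 -0.0625 0 0.0876; 0 0 0 0 -0.0625 0 0.0876; 0 0 0 0 -0.0625 0 0.0876; 0 0 0 0 -0.0625 0 0.0876; 0 0 0 0.005 -0.0625 0 0.0876; 0 0 0 0.005 -0.047 0 0.0876; 0 0 0 0 0 0 0.0876"

```text
t: 10.78
eef_pos: [0.5426, 0.0997, 0.1963]
ee_rot: [3.14, 0.002, 0.004]
force: [-0.7, -0.3, 0.1]
width: 0.0875
gripper_force: 0.0
```

```bash
python3 snap.py w7; python3 - <<'E'
from h import *
s,p,d,cf,W=load('w7')
u=pix(np.array([.6128,.0964,.05]),'wrist',cf).astype(int);hub('w7','blue',tuple(map(int,u)),50)
E
```

```text
[0.54260761 0.09967997 0.19626166]
w7 blue zt 0.0525 px [321.1 140.6] [66.7 69.1] xy [0.6129 0.0963]
```

Call:
move_arm --rows "0 0 0 0.04 0.0035 0.03 0.0876; 0 0 0 0.03 0 0.05 0.0876; 0 0 0 0 0 0.04 0.0876; 0 0 0 0 0 0.02 0.0876; 0 0 0 0 0 0.01 0.0876; 0 0 0 0 0 0 0.0876; 0 0 0 0 0 0 0.0876"

```text
t: 11.7
eef_pos: [0.613, 0.093, 0.049]
ee_rot: [-3.141, -0.002, 0.0]
force: [-0.1, 0.5, 1.3]
width: 0.0874
gripper_force: 0.0
```

Call:
move_arm --rows "0 0 0 0 -0.003 0.01 0.0876; 0 0 0 0 0 0.006 0.0876; 0 0 0 0 0 0 0.0876; 0 0 0 0 0 0 0.0876"

```text
t: 12.2
eef_pos: [0.6123, 0.096, 0.032]
ee_rot: [3.141, -0.0, 0.001]
force: [-0.5, 0.4, -0.0]
width: 0.0877
gripper_force: 0.0
```

Call:
move_arm --rows "0 0 0 0 0 0 0.07; 0 0 0 0 0 0 0.058; 0 0 0 0 0 0 0.058; 0 0 0 0 0 0 0.058; 0 0 0 0 0 0 0.058"

```text
t: 12.82
eef_pos: [0.6123, 0.0959, 0.032]
ee_rot: [-3.142, -0.0, 0.0]
force: [-0.5, -0.1, 0.4]
width: 0.0582
gripper_force: 0.0
```

```bash
python3 snap.py w8;  python3 -c "
from h import *
s=arm.get_state();print(s['width'],s['gripper_force'],s['eef_pos'])"
```

```text
[0.61230255 0.09590926 0.03196088]
0.05806147377135075 0.0 [0.61230892 0.09589304 0.03198905]
```

View pics/w8.png

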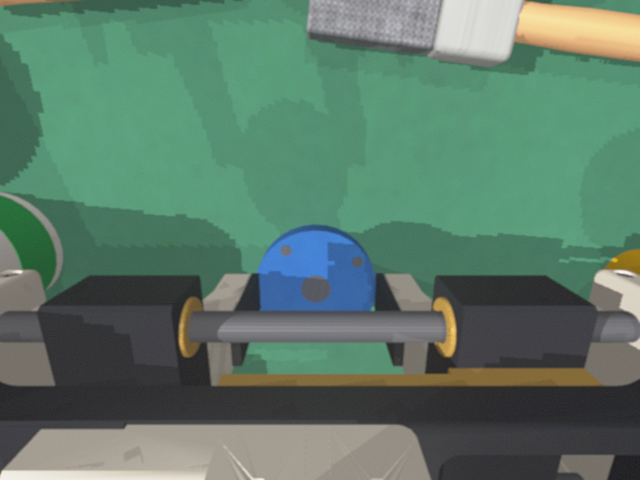

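w8 shows the blue flange at (316,289) between the pads and close to touching, so I close a little further.

Call:
move_arm --rows "0 0 0 0 0 0 0.052; 0 0 0 0 0 0 0.052; 0 0 0 0 0 0 0.052; 0 0 0 0 0 0 0.052"

```text
t: 13.38
eef_pos: [0.6123, 0.0959, 0.032]
ee_rot: [3.142, -0.0, 0.0]
force: [0.0, -0.2, -0.4]
width: 0.0525
gripper_force: 0.0
```

```bash
python3 - <<'E'
from h import *
s,p,d,cf,W=load('w8')
P=np.array([raycast((u,v),.05,'wrist',cf) for u,v in((316,289),(260,290),(376,290),(317,227))]);print(P.round(4))
print(W[235:290:10,317].round(4))
E
```

```text
[[0.6119 0.0967 0.05  ]
 [0.6113 0.1255 0.05  ]
 [0.6113 0.0658 0.05  ]
 [0.6449 0.0962 0.05  ]]
[[0.6412 0.0962 0.0514]
 [0.6358 0.0962 0.0503]
 [0.6307 0.0962 0.0508]
 [0.6256 0.0962 0.0512]
 [0.6206 0.0962 0.0522]
 [0.6144 0.0962 0.0507]]
```

```bash
python3 snap.py w9;  python3 -c "
from h import *
s=arm.get_state();print(s['width'],s['gripper_force'],s['eef_pos'])
p=cv2.imread('pics/w9.png')[200:380,180:460];cv2.imwrite('pics/w9c.png',cv2.resize(p,None,fx=2.5,fy=2.5))"
```

```text
[0.61229244 0.09593016 0.03196651]
0.052193025187477204 0.0 [0.61230425 0.09588374 0.03200239]
```

View pics/w9c.png

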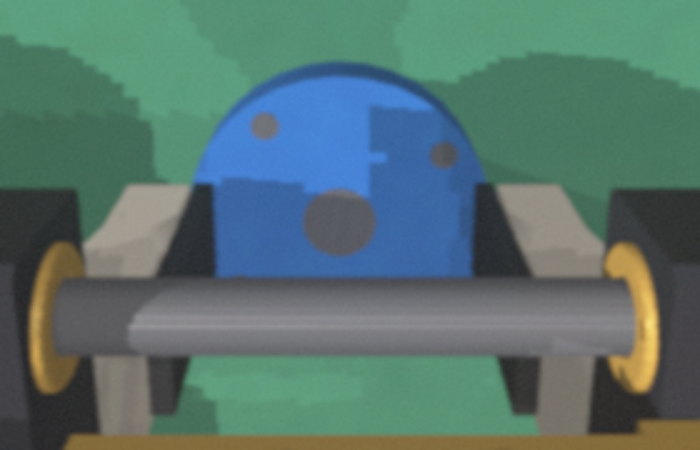

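```bash
python3 - <<'E'
from h import *
for f in('w9','w5'):
  s,p,d,cf,W=load(f);print(f,s['eef_pos'])
  for r in (275,278,282,290,305):
    print(r,[(c,np.round(W[r,c],3).tolist()) for c in ((252,258,262,264,268) if f=='w9' else (262,266,270,272,276,280))])
E
```

```text
w9 [0.61229244 0.09593016 0.03196651]
275 [(252, [0.624, 0.127, 0.06]), (258, [0.622, 0.125, 0.056]), (262, [0.622, 0.123, 0.055]), (264, [0.622, 0.122, 0.055]), (268, [0.62, 0.121, 0.051])]
278 [(252, [0.624, 0.127, 0.063]), (258, [0.622, 0.125, 0.059]), (262, [0.622, 0.123, 0.059]), (264, [0.621, 0.122, 0.057]), (268, [0.618, 0.121, 0.051])]
282 [(252, [0.623, 0.126, 0.067]), (258, [0.622, 0.124, 0.063]), (262, [0.622, 0.122, 0.064]), (264, [0.619, 0.122, 0.057]), (268, [0.616, 0.121, 0.05])]
290 [(252, [0.622, 0.125, 0.073]), (258, [0.622, 0.122, 0.072]), (262, [0.618, 0.122, 0.064]), (264, [0.615, 0.122, 0.058]), (268, [0.612, 0.121, 0.05])]
305 [(252, [0.622, 0.122, 0.087]), (258, [0.616, 0.122, 0.075]), (262, [0.611, 0.122, 0.066]), (264, [0.608, 0.122, 0.06]), (268, [0.603, 0.122, 0.051])]
w5 [ 0.59603519 -0.29234181  0.05135368]
275 [(262, [0.607, -0.266, 0.077]), (266, [0.607, -0.268, 0.079]), (270, [0.591, -0.264, 0.041]), (272, [0.606, -0.27, 0.075]), (276, [0.605, -0.272, 0.074]), (280, [0.591, -0.27, 0.041])]
278 [(262, [0.607, -0.266, 0.082]), (266, [0.607, -0.268, 0.081]), (270, [0.606, -0.27, 0.079]), (272, [0.606, -0.271, 0.079]), (276, [0.606, -0.272, 0.079]), (280, [0.605, -0.274, 0.076])]
282 [(262, [0.608, -0.267, 0.087]), (266, [0.607, -0.269, 0.086]), (270, [0.606, -0.27, 0.083]), (272, [0.605, -0.271, 0.082]), (276, [0.605, -0.273, 0.08]), (280, [0.604, -0.274, 0.079])]
290 [(262, [0.606, -0.268, 0.091]), (266, [0.606, -0.27, 0.092]), (270, [0.606, -0.271, 0.091]), (272, [0.606, -0.272, 0.092]), (276, [0.601, -0.273, 0.082]), (280, [0.599, -0.274, 0.078])]
305 [(262, [0.606, -0.27, 0.105]), (266, [0.606, -0.271, 0.105]), (270, [0.604, -0.273, 0.102]), (272, [0.601, -0.273, 0.097]), (276, [0.594, -0.273, 0.083]), (280, [0.592, -0.274, 0.079])]
```

```bash
python3 - <<'E'
from h import *
for f in('w4','w7'):
  s,p,d,cf,W=load(f);print(f,s['eef_pos'])
  for r in (274,277,280,284,290,300):
    print(r,[(c,np.round(W[r,c],3).tolist()) for c in (200,210,220,224,227,229,232)])
E
```

```text
w4 [ 0.51838485 -0.31091188  0.20628768]
274 [(200, [0.529, -0.254, 0.231]), (210, [0.53, -0.259, 0.232]), (220, [0.432, -0.193, 0.001]), (224, [0.528, -0.265, 0.229]), (227, [0.528, -0.266, 0.228]), (229, [0.528, -0.267, 0.227]), (232, [0.432, -0.208, 0.001])]
277 [(200, [0.529, -0.255, 0.235]), (210, [0.53, -0.26, 0.237]), (220, [0.528, -0.264, 0.232]), (224, [0.528, -0.266, 0.232]), (227, [0.528, -0.267, 0.232]), (229, [0.526, -0.267, 0.228]), (232, [0.429, -0.208, 0.003])]
280 [(200, [0.529, -0.256, 0.239]), (210, [0.53, -0.261, 0.239]), (220, [0.528, -0.265, 0.236]), (224, [0.528, -0.266, 0.235]), (227, [0.526, -0.267, 0.232]), (229, [0.525, -0.267, 0.228]), (232, [0.424, -0.207, 0.0])]
284 [(200, [0.53, -0.258, 0.243]), (210, [0.529, -0.262, 0.243]), (220, [0.528, -0.266, 0.24]), (224, [0.527, -0.267, 0.237]), (227, [0.525, -0.267, 0.233]), (229, [0.523, -0.267, 0.229]), (232, [0.419, -0.207, 0.002])]
290 [(200, [0.529, -0.26, 0.249]), (210, [0.527, -0.263, 0.245]), (220, [0.527, -0.267, 0.244]), (224, [0.524, -0.267, 0.237]), (227, [0.522, -0.267, 0.233]), (229, [0.52, -0.267,
[... 870 characters left out ...]
, (229, [0.549, 0.144, 0.219]), (232, [0.452, 0.2, 0.002])]
284 [(200, [0.554, 0.153, 0.233]), (210, [0.553, 0.148, 0.233]), (220, [0.552, 0.145, 0.229]), (224, [0.55, 0.144, 0.226]), (227, [0.548, 0.144, 0.222]), (229, [0.547, 0.144, 0.219]), (232, [0.446, 0.201, 0.001])]
290 [(200, [0.553, 0.151, 0.239]), (210, [0.552, 0.148, 0.235]), (220, [0.551, 0.144, 0.234]), (224, [0.548, 0.144, 0.228]), (227, [0.546, 0.144, 0.223]), (229, [0.544, 0.144, 0.219]), (232, [0.439, 0.201, 0.001])]
300 [(200, [0.554, 0.147, 0.25]), (210, [0.553, 0.144, 0.247]), (220, [0.619, 0.101, 0.375]), (224, [0.544, 0.144, 0.23]), (227, [0.541, 0.144, 0.224]), (229, [0.54, 0.144, 0.222]), (232, [0.426, 0.202, 0.001])]
```

The pads sit above the flange. Depth puts the fingertips about 20 mm behind the reported TCP, not 8 mm ahead of it, so I must go about 28 mm lower.

Call:
move_arm --rows "0 0 0 0 0 0 0.07; 0 0 0 0 0 0 0.0876; 0 0 0 0 0 0 0.0876; 0 0 0 0 0 0.01 0.0876; 0 0 0 0 0 0.005 0.0876; 0 0 0 0 0 0 0.0876"

```text
t: 14.18
eef_pos: [0.6118, 0.0957, 0.0161]
ee_rot: [3.141, 0.001, 0.0]
force: [-0.4, -0.0, 0.9]
width: 0.0877
gripper_force: 0.0
```

Call:
move_arm --rows "0 0 0 0 0 0.006 0.0876; 0 0 0 0 0 0.0065 0.0876; 0 0 0 0 0 0 0.0876; 0 0 0 0 0 0 0.0876"

```text
t: 14.68
eef_pos: [0.6124, 0.0959, 0.0045]
ee_rot: [3.142, -0.0, 0.0]
force: [-0.5, -0.4, -0.0]
width: 0.0878
gripper_force: 0.0
```

Call:
move_arm --rows "0 0 0 0 0 0 0.07; 0 0 0 0 0 0 0.056; 0 0 0 0 0 0 0.056; 0 0 0 0 0 0 0.056; 0 0 0 0 0 0 0.056"

```text
t: 15.3
eef_pos: [0.6125, 0.0961, 0.0046]
ee_rot: [-3.141, -0.0, 0.0]
force: [0.1, 1.0, 1.8]
width: 0.0617
gripper_force: 15.0
```

Call:
move_arm --rows "0 0 0 0 0 -0.01 0.056; 0 0 0 0 0 -0.04 0.056; 0 0 0 0 0.01 -0.05 0.056; 0 0 0 -0.003 0.03 -0.01 0.056; 0 0 0 -0.003 0.06 0 0.056; 0 0 0 -0.003 0.06 0 0.056; 0 0 0 -0.0025 0.06 0 0.056; 0 0 0 0 0.06 0 0.056"

```text
t: 16.3
eef_pos: [0.6002, -0.1859, 0.1149]
ee_rot: [-3.141, 0.0, 0.001]
force: [0.6, 0.6, -3.0]
width: 0.0613
gripper_force: 15.0
```

Call:
move_arm --rows "0 0 0 0 0.06 0 0.056; 0 0 0 0 0.04 0 0.056; 0 0 0 0 0.009 0 0.056; 0 0 0 0 0 0.01 0.056; 0 0 0 0 0 0.01 0.056; 0 0 0 0 0 0 0.056; 0 0 0 0 0 0 0.056"

```text
t: 17.18
eef_pos: [0.6012, -0.2923, 0.0945]
ee_rot: [3.141, 0.0, 0.002]
force: [0.9, -0.2, -1.8]
width: 0.0612
gripper_force: 15.0
```

```bash
python3 snap.py w10; python3 - <<'E'
from h import *
s,p,d,cf,W=load('w10');print(s['force'],s['width'],s['ee_rot'])
g=W[:,:,2];print(W[215:300:8,317].round(4).tolist())
E
```

```text
[ 0.6012132  -0.29226661  0.09453419]
[ 0.88059323 -0.17756572 -1.79785024] 0.06121757744350481 [3.14149140e+00 1.08330100e-04 1.67031407e-03]
[[0.6206, -0.292, 0.0295], [0.6204, -0.292, 0.0525], [0.6156, -0.292, 0.055], [0.6214, -0.2919, 0.0922], [0.6327, -0.2919, 0.1401], [0.6294, -0.2919, 0.1405], [0.6259, -0.2919, 0.1406], [0.6221, -0.2919, 0.1401], [0.6186, -0.2919, 0.1404], [0.6156, -0.2919, 0.1418], [0.6112, -0.2919, 0.1405]]
```

View pics/w10.png

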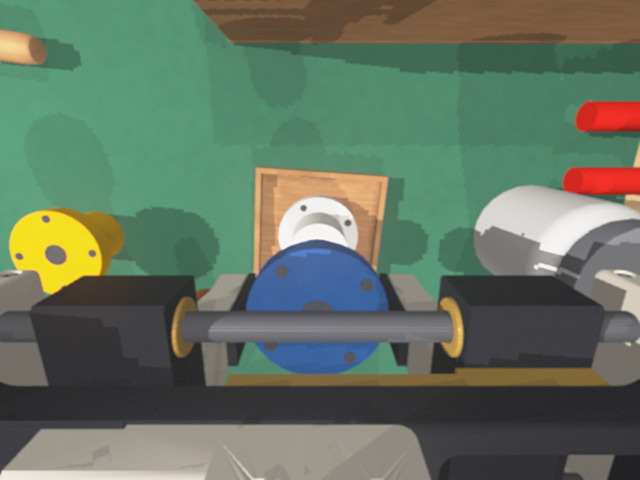

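w10 shows the held blue flange at about (317,306), columns 246-389 and rows 239-374. White is seen below it in the tray.

```bash
cat >> h.py <<'E'
def held(f,c,ztop,seed=(317,305),r=80):
    s,p,d,cf,W=load(f);t=blob(masks(p)[c],seed,r)&(abs(W[...,2]-ztop)<.006)
    k=cv2.convexHull(np.argwhere(t)[:,::-1].astype(np.int32));e=cv2.fitEllipse(k);P=raycast(e[0],ztop,'wrist',cf)
    print(f,c,np.round(e[0],1),np.round(e[1],1),P.round(4));return P
E
python3 - <<'E'
from h import *
held('w10','blue',.14)
s,p,d,cf,W=load('w10')
# white boss front edge points at the top plane
print([ (c,np.round(W[r,c],4).tolist()) for r in(222,226,230,234) for c in (300,317,334)])
E
```

```text
w10 blue [317.6 312.3] [126.7 142.3] [ 0.6027 -0.2922  0.14  ]
[(300, [0.615, -0.2794, 0.0286]), (317, [0.6206, -0.292, 0.0505]), (334, [0.617, -0.3042, 0.0361]), (300, [0.6161, -0.2802, 0.0439]), (317, [0.6188, -0.292, 0.0543]), (334, [0.6174, -0.3035, 0.0486]), (300, [0.6162, -0.2807, 0.0549]), (317, [0.6164, -0.292, 0.0553]), (334, [0.6163, -0.3033, 0.055]), (300, [0.6134, -0.2806, 0.0547]), (317, [0.6133, -0.292, 0.0544]), (334, [0.6135, -0.3033, 0.055])]
```

Call:
move_arm --rows "0 0 0 0 0.0005 0.015 0.056; 0 0 0 0 0 0.01 0.056; 0 0 0 0 0 0.005 0.056; 0 0 0 0 0 0 0.056; 0 0 0 0 0 0 0.056"

```text
t: 17.85
eef_pos: [0.6012, -0.2937, 0.0647]
ee_rot: [3.141, -0.0, 0.0]
force: [0.3, -0.7, -3.1]
width: 0.0615
gripper_force: 15.0
```

```bash
python3 snap.py w11; python3 - <<'E'
from h import *
s,p,d,cf,W=load('w11');zt=s['eef_pos'][2]+.0455
held('w11','blue',zt)
B=masks(p)['blue'];col=np.where(B[:,318])[0];col=col[(col>200)&(col<420)];print(col.min(),col.max())
a=raycast((318,col.min()),zt,'wrist',cf);b=raycast((318,col.max()),zt,'wrist',cf);print(a.round(4),b.round(4),((a+b)/2).round(4))
print([np.round(W[r,317],4).tolist() for r in range(190,250,5)])
E
```

```text
[ 0.60118574 -0.29373412  0.0647171 ]
w11 blue [317.7 312.2] [126.9 142.1] [ 0.6028 -0.2937  0.1102]
249 372
[ 0.6318 -0.2938  0.1102] [ 0.572  -0.2939  0.1102] [ 0.6019 -0.2939  0.1102]
[[0.6396, -0.2935, 0.0042], [0.6363, -0.2935, 0.0051], [0.6326, -0.2935, 0.0048], [0.6316, -0.2935, 0.0174], [0.6283, -0.2935, 0.0179], [0.6245, -0.2935, 0.0165], [0.6212, -0.2935, 0.0176], [0.6207, -0.2935, 0.0289], [0.6209, -0.2935, 0.0417], [0.6208, -0.2934, 0.0524], [0.6325, -0.2934, 0.1001], [0.6326, -0.2934, 0.1073]]
```

Call:
move_arm --rows "0 0 0 -0.001 -0.0005 0.002 0.056; 0 0 0 0 0 0.002 0.056; 0 0 0 0 0 0 0.056; 0 0 0 0 0 0 0.056"

```text
t: 18.4
eef_pos: [0.5999, -0.2931, 0.0605]
ee_rot: [3.142, 0.0, 0.0]
force: [0.5, 0.7, -2.0]
width: 0.0615
gripper_force: 15.0
```

Call:
move_arm --rows "0 0 0 0 0 0.001 0.056; 0 0 0 0 0 0 0.056; 0 0 0 0 0 0 0.056"

```text
t: 18.77
eef_pos: [0.5999, -0.2931, 0.0595]
ee_rot: [-3.142, 0.0, 0.0]
force: [-0.4, -0.2, -1.2]
width: 0.0619
gripper_force: 15.0
```

Call:
move_arm --rows "0 0 0 0 0 0.001 0.056; 0 0 0 0 0 0 0.056; 0 0 0 0 0 0 0.056"

```text
t: 19.15
eef_pos: [0.6001, -0.2931, 0.0587]
ee_rot: [3.141, -0.0, 0.001]
force: [0.0, 0.1, 0.1]
width: 0.0611
gripper_force: 15.0
```

Call:
move_arm --rows "0 0 0 0 0 0.0003 0.056; 0 0 0 0 0 0 0.064; 0 0 0 0 0 0 0.075; 0 0 0 0 0 0 0.0876; 0 0 0 0 0 0 0.0876; 0 0 0 0 0 -0.03 0.0876; 0 0 0 0 0 -0.06 0.0876; 0 0 0 -0.03 0 -0.05 0.0876"

```text
t: 20.15
eef_pos: [0.571, -0.2933, 0.1997]
ee_rot: [3.141, -0.0, 0.001]
force: [1.5, -0.0, 0.2]
width: 0.0872
gripper_force: 0.0
```

Call:
move_arm --rows "0 0 0 -0.04 0 0 0.0876; 0 0 0 0 0 0 0.0876; 0 0 0 0 0 0 0.0876"

```text
t: 20.52
eef_pos: [0.53, -0.2932, 0.1983]
ee_rot: [3.141, -0.0, 0.0]
force: [-0.5, -0.0, -0.6]
width: 0.0875
gripper_force: 0.0
```

```bash
python3 snap.py w12; python3 - <<'E'
from h import *
s,p,d,cf,W=load('w12');u=pix(np.array([.6,-.293,.104]),'wrist',cf).astype(int);hub('w12','blue',tuple(map(int,u)),70,.104)
u=pix(np.array([.458,-.1067,.05]),'wrist',cf).astype(int);print(u)
E
```

```text
[ 0.53004643 -0.29319348  0.19833211]
w12 blue zt 0.1065 px [317.9 142.1] [78.1 80.7] xy [ 0.6004 -0.2936]
[137 282]
```

```bash
python3 - <<'E'
from h import *
s,p,d,cf,W=load('w12');z0=s['eef_pos'][2]
Z=W[...,2]-z0
g=(Z>-.02)&(d>0)
for c0,c1 in((0,60),(60,120),(120,200),(200,240),(240,400),(400,440),(440,520),(520,640)):
    q=W[260:,c0:c1][g[260:,c0:c1]];print(c0,c1,'z-z0 pct0.5,5',np.percentile(q[:,2]-z0,[.5,5]).round(4),'x',(q[:,0].min()-s['eef_pos'][0]).round(3),(q[:,0].max()-s['eef_pos'][0]).round(3))
Wt=world('top',np.load('top0.npy'));P=cv2.imread('pics/top0.png');b=blob(masks(P)['red'],(347,295),26);Q=Wt[b]
zt=np.percentile(Q[:,2],97);print('bigred',zt,np.percentile(Q,[2,98],axis=0).round(3)); T=Q[Q[:,2]>zt-.01];print(np.percentile(T,[1,99],axis=0).round(3))
E
```

```text
0 60 z-z0 pct0.5,5 [0.089  0.0959] x 0.013 0.04
60 120 z-z0 pct0.5,5 [0.0918 0.0979] x 0.017 0.039
120 200 z-z0 pct0.5,5 [0.035  0.0593] x -0.011 0.039
200 240 z-z0 pct0.5,5 [0.0216 0.0297] x -0.01 0.033
240 400 z-z0 pct0.5,5 [0.0992 0.1018] x 0.021 0.033
400 440 z-z0 pct0.5,5 [0.0218 0.0303] x -0.025 0.033
440 520 z-z0 pct0.5,5 [0.0391 0.0665] x -0.034 0.039
520 640 z-z0 pct0.5,5 [0.0902 0.0971] x -0.014 0.04
bigred 0.07015474578996793 [[ 0.306 -0.116  0.   ]
 [ 0.38  -0.042  0.071]]
[[ 0.319 -0.104  0.062]
 [ 0.372 -0.051  0.073]]
```

Call:
move_arm --rows "0 0 0 -0.024 -0.06 0 0.0876; 0 0 0 -0.024 -0.0625 0 0.0876; 0 0 0 -0.024 -0.0625 0.02 0.0876; 0 0 0 0 -0.0015 0.05 0.0876; 0 0 0 0 0 0.05 0.0876; 0 0 0 0 0 0.03 0.0876; 0 0 0 0 0 0 0.0876; 0 0 0 0 0 0 0.0876"

```text
t: 21.58
eef_pos: [0.4639, -0.1193, 0.051]
ee_rot: [3.141, -0.001, 0.001]
force: [0.1, 0.6, 0.8]
width: 0.0875
gripper_force: 0.0
```

Call:
move_arm --rows "0 0 0 -0.006 -0.0125 0 0.0876; 0 0 0 0 0 0 0.0876; 0 0 0 0 0 0 0.0876"

```text
t: 21.95
eef_pos: [0.4573, -0.1066, 0.0511]
ee_rot: [-3.141, -0.002, 0.001]
force: [0.7, -0.2, -0.3]
width: 0.0875
gripper_force: 0.0
```

```bash
python3 snap.py w13; python3 - <<'E'
from h import *
s,p,d,cf,W=load('w13')
held('w13','red',.05,tuple(map(int,pix(np.array([.458,-.1067,.05]),'wrist',cf))),50)
print(masks(p)['red'][200:420,317].nonzero()[0]+200, [np.round(W[r,317],4).tolist() for r in range(225,300,8)])
E
```

```text
[ 0.45727502 -0.10656665  0.05108299]
w13 red [317.6 271.7] [69.1 70. ] [ 0.4585 -0.1066  0.05  ]
[205 206 207 208 209 210 211 212 213 214 215 216 217 218 219 220 221 222
 223 224 225 226 227 228 229 230 231 232 233 234 235 236 237 238 239 240
 241 242 243 244 245 246 247 248 249 250 251 252 253 254 255 256 257 258
 259 260 261 288 289 290 291 292 293 294 295 296 297 298 299 300 301 302
 303 304 305 352 353 354 355 356 357 358 359 360 361 362 363 364 365 366
 367 368 369 370 371 372] [[0.4769, -0.1063, 0.0158], [0.4768, -0.1063, 0.0343], [0.4772, -0.1063, 0.0514], [0.4724, -0.1063, 0.0509], [0.468, -0.1063, 0.0518], [0.4634, -0.1063, 0.052], [0.4584, -0.1063, 0.0516], [0.4534, -0.1063, 0.0513], [0.4483, -0.1063, 0.051], [0.4432, -0.1063, 0.0509]]
```

Call:
move_arm --rows "0 0 0 0 0 0.02 0.0876; 0 0 0 0 0 0.02 0.0876; 0 0 0 0 0 0.0125 0.0876; 0 0 0 0 0 0 0.0876; 0 0 0 0 0 0 0.0876"

```text
t: 22.62
eef_pos: [0.4572, -0.1069, -0.0018]
ee_rot: [3.142, -0.001, 0.0]
force: [-0.2, 0.5, -0.0]
width: 0.0878
gripper_force: 0.0
```

Call:
move_arm --rows "0 0 0 0 0 0 0.06; 0 0 0 0 0 0 0.034; 0 0 0 0 0 0 0.034; 0 0 0 0 0 0 0.034; 0 0 0 0 0 0 0.034; 0 0 0 0 0 0 0.034"

```text
t: 23.38
eef_pos: [0.4568, -0.1069, -0.0022]
ee_rot: [-3.142, 0.0, 0.0]
force: [-1.1, 0.5, 0.4]
width: 0.0398
gripper_force: 15.0
```

Call:
move_arm --rows "0 0 0 0 0 -0.01 0.034; 0 0 0 0 0 -0.04 0.034; 0 0 0 0 0 -0.05 0.034; 0 0 0 0 0 -0.04 0.034; 0 0 0 0.02 0.02 -0.01 0.034; 0 0 0 0.03 0.04 0 0.034; 0 0 0 0.03 0.04 0 0.034; 0 0 0 0.03 0.04 0 0.034"

```text
t: 24.38
eef_pos: [0.5673, -0.248, 0.1482]
ee_rot: [-3.141, 0.0, 0.0]
force: [0.4, 0.4, -2.4]
width: 0.0395
gripper_force: 15.0
```

Call:
move_arm --rows "0 0 0 0.02 0.03 0 0.034; 0 0 0 0.013 0.0165 0 0.034; 0 0 0 0 0 0 0.034; 0 0 0 0 0 0 0.034"

```text
t: 24.88
eef_pos: [0.5991, -0.2929, 0.1477]
ee_rot: [-3.141, 0.001, 0.0]
force: [-1.0, -0.2, -1.5]
width: 0.0397
gripper_force: 15.0
```

Call:
move_arm --rows "0 0 0 0.0005 0.0005 0.015 0.034; 0 0 0 0 0 0.015 0.034; 0 0 0 0 0 0.005 0.034; 0 0 0 0 0 0 0.034; 0 0 0 0 0 0 0.034"

```text
t: 25.5
eef_pos: [0.6007, -0.2939, 0.1132]
ee_rot: [3.141, -0.001, 0.001]
force: [0.4, -0.2, -2.4]
width: 0.0397
gripper_force: 15.0
```

```bash
python3 snap.py w14; python3 - <<'E'
from h import *
s,p,d,cf,W=load('w14');print(s['eef_pos'])
for c in(300,317,334):print(c,[(r,*np.round(W[r,c]*1e3,1).tolist()) for r in range(180,275,6)])
M=masks(p);
for k in('red','blue'):
  for r in (205,215,225,235,245):
    q=np.where(M[k][r,200:440])[0]+200
    if len(q): print(k,r,W[r,q.min()+1].round(4),W[r,q.max()-1].round(4))
E
```

```text
[ 0.60065084 -0.29390577  0.11317038]
[ 0.60065084 -0.29390577  0.11317038]
300 [(180, 640.2, -279.5, 6.0), (186, 635.0, -279.3, 4.1), (192, 630.1, -279.3, 5.4), (198, 627.1, -279.9, 17.5), (204, 622.1, -279.8, 16.9), (210, 617.1, -279.7, 16.9), (216, 615.9, -280.5, 33.5), (222, 629.1, -284.0, 104.8), (228, 630.5, -284.9, 123.1), (234, 629.0, -285.1, 128.7), (240, 625.9, -285.1, 129.0), (246, 623.0, -285.1, 129.8), (252, 619.4, -285.0, 128.4), (258, 619.1, -285.4, 136.5), (264, 619.1, -285.7, 144.3), (270, 619.8, -286.2, 153.4)]
317 [(180, 640.1, -293.7, 4.7), (186, 635.1, -293.7, 5.2), (192, 631.4, -293.7, 13.6), (198, 627.0, -293.7, 16.7), (204, 622.0, -293.7, 16.5), (210, 620.6, -293.7, 33.3), (216, 631.0, -293.6, 98.2), (222, 632.1, -293.6, 117.0), (228, 632.2, -293.6, 129.4), (234, 628.8, -293.6, 128.4), (240, 625.8, -293.6, 128.6), (246, 622.7, -293.6, 128.7), (252, 620.7, -293.6, 132.3), (258, 620.9, -293.6, 141.4), (264, 621.2, -293.6, 149.9), (270, 621.0, -293.6, 156.4)]
334 [(180, 640.1, -307.9, 4.8), (186, 635.0, -308.0, 4.6), (192, 630.0, -308.1, 4.6), (198, 626.9, -307.5, 16.2), (204, 622.0, -307.6, 16.5), (210, 617.0, -307.7, 16.7), (216, 614.4, -307.2, 27.1), (222, 629.0, -303.2, 104.4), (228, 630.8, -302.3, 124.0), (234, 628.8, -302.1, 128.2), (240, 625.8, -302.1, 128.7), (246, 622.2, -302.2, 127.3), (252, 619.4, -302.2, 128.4), (258, 619.5, -301.8, 137.4), (264, 620.2, -301.3, 147.3), (270, 619.7, -301.0, 153.2)]
red 225 [ 0.6313 -0.2874  0.1202] [ 0.6315 -0.2998  0.1206]
red 235 [ 0.6264 -0.2765  0.1219] [ 0.6271 -0.3105  0.1241]
red 245 [ 0.622  -0.271   0.1251] [ 0.6229 -0.3158  0.1279]
blue 225 [ 0.6266 -0.2769  0.102 ] [ 0.6273 -0.28    0.1046]
blue 235 [ 0.6216 -0.2709  0.1056] [ 0.6208 -0.2699  0.1026]
```

View pics/w14.png

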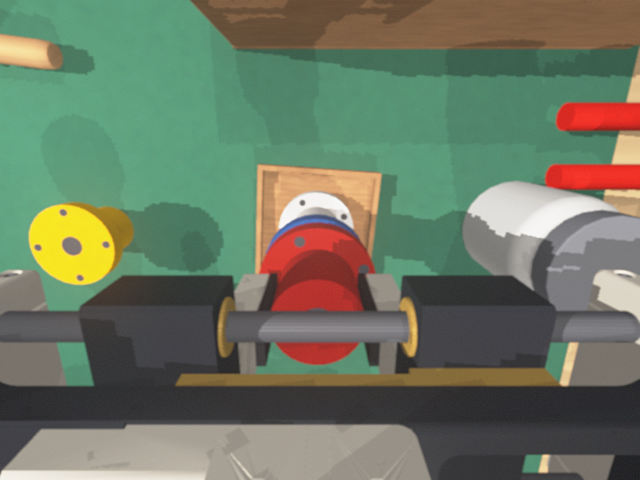

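w14 shows the red hub at (317,265) upright over blue and white, with about 1 mm to correct in x. I lower it now.

Call:
move_arm --rows "0 0 0 -0.001 0 0.004 0.034; 0 0 0 0 0 0.003 0.034; 0 0 0 0 0 0 0.034; 0 0 0 0 0 0 0.034; 0 0 0 0 0 0 0.034"

```text
t: 26.18
eef_pos: [0.5994, -0.2939, 0.1059]
ee_rot: [3.142, -0.0, 0.0]
force: [0.1, 0.5, -2.1]
width: 0.0395
gripper_force: 15.0
```

Call:
move_arm --rows "0 0 0 0 0 0.001 0.034; 0 0 0 0 0 0.001 0.034; 0 0 0 0 0 0 0.034; 0 0 0 0 0 0 0.034"

```text
t: 26.68
eef_pos: [0.5993, -0.2938, 0.1038]
ee_rot: [3.142, 0.0, 0.0]
force: [0.4, -0.2, -1.3]
width: 0.0395
gripper_force: 15.0
```

Call:
move_arm --rows "0 0 0 0 0 0.001 0.034; 0 0 0 0 0 0 0.034; 0 0 0 0 0 0 0.034"

```text
t: 27.05
eef_pos: [0.5994, -0.2938, 0.1028]
ee_rot: [3.142, 0.0, 0.0]
force: [-0.2, 0.4, -2.6]
width: 0.0396
gripper_force: 15.0
```

Call:
move_arm --rows "0 0 0 0 0 0.001 0.034; 0 0 0 0 0 0 0.034; 0 0 0 0 0 0 0.034"

```text
t: 27.42
eef_pos: [0.5994, -0.2939, 0.1019]
ee_rot: [3.141, -0.0, 0.0]
force: [0.3, -0.7, -1.0]
width: 0.0397
gripper_force: 15.0
```

Call:
move_arm --rows "0 0 0 0 0 0.0005 0.034; 0 0 0 0 0 0 0.034; 0 0 0 0 0 0 0.034"

```text
t: 27.8
eef_pos: [0.5996, -0.2939, 0.1018]
ee_rot: [3.141, -0.001, 0.0]
force: [-1.7, 0.9, 4.6]
width: 0.0395
gripper_force: 15.0
```

Call:
move_arm --rows "0 0 0 0 0 0 0.05; 0 0 0 0 0 0 0.07; 0 0 0 0 0 0 0.0876; 0 0 0 0 0 0 0.0876; 0 0 0 0 0 -0.02 0.0876; 0 0 0 0 0 -0.05 0.0876; 0 0 0 0 0 -0.04 0.0876; 0 0 0 -0.05 0 0 0.0876"

```text
t: 28.8
eef_pos: [0.5527, -0.2945, 0.2143]
ee_rot: [3.139, -0.006, 0.002]
force: [-0.8, -0.2, -1.1]
width: 0.088
gripper_force: 0.0
```

Call:
move_arm --rows "0 0 0 -0.02 -0.06 0 0.0876; 0 0 0 0 -0.05 0 0.0876; 0 0 0 0 -0.05 0 0.0876; 0 0 0 0 0 0 0.0876; 0 0 0 0 0 0 0.0876"

```text
t: 29.42
eef_pos: [0.5296, -0.1344, 0.2115]
ee_rot: [3.142, -0.0, 0.001]
force: [-0.4, 0.0, -0.3]
width: 0.0875
gripper_force: 0.0
```

```bash
python3 snap.py w15; python3 - <<'E'
from h import *
s,p,d,cf,W=load('w15')
def at(x,y,z): return tuple(map(int,pix(np.array([x,y,z]),'wrist',cf)))
hub('w15','yellow',at(.598,-.1125,.05),50)
print(at(.6,-.293,.154));hub('w15','red',at(.6,-.293,.154),60,.154)
E
```

```text
[ 0.52964039 -0.13444426  0.21146082]
w15 yellow zt 0.0524 px [294.2 143.1] [63.6 65.5] xy [ 0.5976 -0.1122]
(554, 143)
w15 red zt 0.1563 px [554.7 143.1] [57.6 68.6] xy [ 0.6003 -0.293 ]
```

View pics/w15.png

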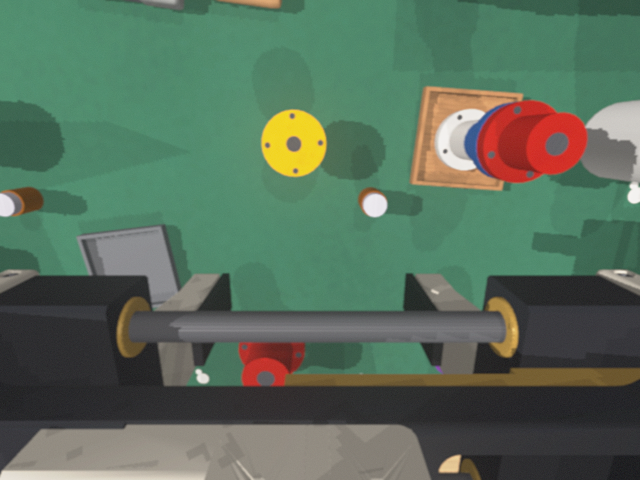

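w15 shows the card stack standing straight, with the red top at (555,143), and yellow at (294,143). Now the grey tray from w2's corners, (234,226), (320,216), (330,296) and (249,305), and then on to yellow.

```bash
python3 - <<'E'
from h import *
s,p,d,cf,W=load('w2')
h=cv2.cvtColor(p,cv2.COLOR_BGR2HSV);m=((h[...,1]<70)&(h[...,2]>60)).astype(np.uint8)
z=np.zeros_like(m);z[205:308,225:340]=1;m&=z
rim=(m>0)&(W[...,2]>.0075)&(W[...,2]<.018)
k=cv2.convexHull(np.argwhere(rim)[:,::-1].astype(np.int32))
R=cv2.minAreaRect(np.array([raycast(q[0],.012,'wrist',cf)[:2] for q in k],np.float32));print(R)
G=np.array([raycast(q,.012,'wrist',cf)[:2] for q in((234,226),(320,216),(330,296),(249,305))]);print(G.round(4),G.mean(0))
f=(m>0)&(W[...,2]<.0075);print(np.median(W[245:280,265:305,2]))
s,p,d,cf,W=load('w15');G=np.array([raycast(q,.012,'wrist',cf)[:2] for q in((79,237),(163,226))]);print(G.round(4))
E
```

```text
((0.44980838894844055, 0.08785372972488403), (0.1015370637178421, 0.10031586140394211), 7.10044527053833)
[[0.4941 0.1414]
 [0.5054 0.0441]
 [0.4066 0.0321]
 [0.395  0.1303]] [0.45029634 0.08696616]
0.004833383912476091
[[0.4915 0.1408]
 [0.5048 0.0421]]
```

Call:
move_arm --rows "0 0 0 0.034 -0.011 0.02 0.0876; 0 0 0 0.034 -0.011 0.04 0.0876; 0 0 0 0 0 0.05 0.0876; 0 0 0 0 0 0.04 0.0876; 0 0 0 0 0 0.01 0.0876; 0 0 0 0 0 0 0.0876; 0 0 0 0 0 0 0.0876"

```text
t: 30.35
eef_pos: [0.5989, -0.1129, 0.0532]
ee_rot: [3.142, -0.003, 0.0]
force: [0.4, 0.4, 1.3]
width: 0.0877
gripper_force: 0.0
```

Call:
move_arm --rows "0 0 0 -0.001 -0.0005 0.02 0.0876; 0 0 0 0 0 0.02 0.0876; 0 0 0 0 0 0.0085 0.0876; 0 0 0 0 0 0 0.0876; 0 0 0 0 0 0 0.0876"

```text
t: 30.98
eef_pos: [0.5974, -0.112, 0.0039]
ee_rot: [3.142, -0.002, 0.001]
force: [-0.0, 0.1, 0.9]
width: 0.0873
gripper_force: 0.0
```

Call:
move_arm --rows "0 0 0 0 0 0 0.07; 0 0 0 0 0 0 0.056; 0 0 0 0 0 0 0.056; 0 0 0 0 0 0 0.056; 0 0 0 0 0 0 0.056"

```text
t: 31.6
eef_pos: [0.5966, -0.112, 0.0029]
ee_rot: [3.142, -0.0, 0.0]
force: [-0.5, 0.2, 2.8]
width: 0.0615
gripper_force: 15.0
```

Call:
move_arm --rows "0 0 0 0 0 -0.01 0.056; 0 0 0 0 0 -0.03 0.056; 0 0 0 -0.01 -0.015 -0.025 0.056; 0 0 0 -0.03 -0.04 0 0.056; 0 0 0 -0.035 -0.05 0 0.056; 0 0 0 -0.035 -0.05 0 0.056; 0 0 0 -0.025 -0.03 0 0.056; 0 0 0 -0.013 -0.0145 0 0.056"

```text
t: 32.6
eef_pos: [0.4472, 0.0887, 0.0684]
ee_rot: [-3.141, -0.0, 0.002]
force: [0.4, -0.7, -1.3]
width: 0.0618
gripper_force: 15.0
```

Call:
move_arm --rows "0 0 0 0 0 0.01 0.056; 0 0 0 0 0 0.01 0.056; 0 0 0 0 0 0 0.056; 0 0 0 0 0 0 0.056"

```text
t: 33.1
eef_pos: [0.4487, 0.0868, 0.0475]
ee_rot: [3.141, 0.001, -0.001]
force: [0.5, -0.2, -1.6]
width: 0.0619
gripper_force: 15.0
```

```bash
python3 snap.py w16
```

```text
[0.44868525 0.08684042 0.04751358]
```

View pics/w16.png

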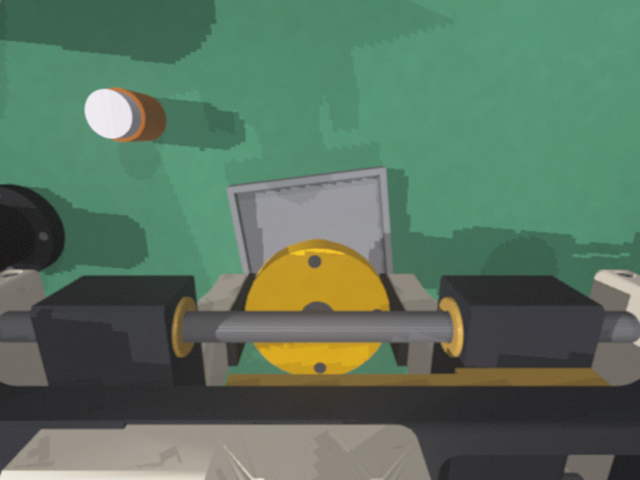

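w16 shows yellow held over the grey tray. The far rim corners are near (229,187) and (386,168).

```bash
python3 - <<'E'
from h import *
s,p,d,cf,W=load('w16')
a,b=[raycast(q,.012,'wrist',cf)[:2] for q in((229,187),(386,168))];t=(b-a)/np.linalg.norm(b-a);n=np.array([t[1],-t[0]]);n*=np.sign(-n[0])
print(a.round(4),b.round(4),np.linalg.norm(b-a),'centre',((a+b)/2+.05*n).round(4))
zt=s['eef_pos'][2]+.047;held('w16','yellow',zt)
B=masks(p)['yellow'];col=np.where(B[:,318])[0];A=raycast((318,col.min()),zt,'wrist',cf);C=raycast((318,col.max()),zt,'wrist',cf);print(col.min(),col.max(),A.round(4),C.round(4),(A+C)/2)
print(W[235:262:4,318].round(4).tolist())
E
```

```text
[0.4929 0.1423] [0.5046 0.0444] 0.0986274653425728 centre [0.4491 0.0874]
w16 yellow [317.7 310.7] [135. 143.] [0.4519 0.0869 0.0945]
240 362 [0.4837 0.0868 0.0945] [0.426  0.0867 0.0945] [0.45484851 0.08674487 0.09451358]
[[0.4592, 0.0864, 0.0042], [0.4694, 0.0866, 0.0468], [0.4805, 0.0867, 0.0888], [0.4805, 0.0868, 0.0938], [0.4791, 0.0868, 0.0949], [0.4776, 0.0868, 0.0955], [0.4758, 0.0868, 0.0954]]
```

Call:
move_arm --rows "0 0 0 0 -0.0005 0.015 0.056; 0 0 0 0 0 0.015 0.056; 0 0 0 0 0 0.006 0.056; 0 0 0 0 0 0.001 0.056; 0 0 0 0 0 0 0.056; 0 0 0 0 0 0 0.056"

```text
t: 33.9
eef_pos: [0.4488, 0.0881, 0.0112]
ee_rot: [-3.141, -0.001, 0.0]
force: [-0.5, -0.2, -1.1]
width: 0.0612
gripper_force: 15.0
```

Call:
move_arm --rows "0 0 0 0 0 0.001 0.056; 0 0 0 0 0 0 0.056; 0 0 0 0 0 0 0.056"

```text
t: 34.28
eef_pos: [0.4484, 0.0879, 0.0098]
ee_rot: [-3.142, -0.0, 0.0]
force: [0.2, -0.9, -1.1]
width: 0.0617
gripper_force: 15.0
```

Call:
move_arm --rows "0 0 0 0 0 0.001 0.056; 0 0 0 0 0 0 0.056; 0 0 0 0 0 0 0.056"

```text
t: 34.65
eef_pos: [0.4484, 0.0879, 0.0087]
ee_rot: [3.142, 0.0, 0.0]
force: [-0.2, -1.2, -1.5]
width: 0.0612
gripper_force: 15.0
```

Call:
move_arm --rows "0 0 0 0 0 0.001 0.056; 0 0 0 0 0 0 0.056; 0 0 0 0 0 0 0.056"

```text
t: 35.02
eef_pos: [0.4484, 0.0879, 0.0077]
ee_rot: [3.142, 0.0, 0.0]
force: [-0.6, 0.0, -2.6]
width: 0.0616
gripper_force: 15.0
```

Call:
move_arm --rows "0 0 0 0 0 0.0005 0.056; 0 0 0 0 0 0 0.056; 0 0 0 0 0 0 0.056"

```text
t: 35.4
eef_pos: [0.4484, 0.0879, 0.0073]
ee_rot: [3.142, 0.0, 0.0]
force: [1.1, 0.8, -2.2]
width: 0.0618
gripper_force: 15.0
```

Call:
move_arm --rows "0 0 0 0 0 0.0005 0.056; 0 0 0 0 0 0 0.056; 0 0 0 0 0 0 0.056"

```text
t: 35.78
eef_pos: [0.4485, 0.0879, 0.0069]
ee_rot: [-3.142, -0.0, 0.0]
force: [-1.5, -0.1, 2.2]
width: 0.0616
gripper_force: 15.0
```

Call:
move_arm --rows "0 0 0 0 0 0 0.064; 0 0 0 0 0 0 0.075; 0 0 0 0 0 0 0.0876; 0 0 0 0 0 0 0.0876; 0 0 0 0 0 -0.02 0.0876; 0 0 0 0 0 -0.05 0.0876; 0 0 0 0 0 -0.06 0.0876; 0 0 0 0 -0.03 -0.06 0.0876"

```text
t: 36.78
eef_pos: [0.4481, 0.1151, 0.1949]
ee_rot: [-3.141, -0.0, -0.001]
force: [1.8, 0.5, -0.8]
width: 0.0874
gripper_force: 0.0
```

Call:
move_arm --rows "0 0 0 -0.02 -0.06 0 0.0876; 0 0 0 -0.02 -0.055 0 0.0876; 0 0 0 0 0 0 0.0876; 0 0 0 0 0 0 0.0876"

```text
t: 37.28
eef_pos: [0.4083, 0.2301, 0.1925]
ee_rot: [3.141, 0.0, 0.002]
force: [-0.6, -0.3, -0.1]
width: 0.0875
gripper_force: 0.0
```

```bash
python3 snap.py w17; python3 - <<'E'
from h import *
s,p,d,cf,W=load('w17')
def at(x,y,z): return tuple(map(int,pix(np.array([x,y,z]),'wrist',cf)))
print(at(.464,.289,.05),at(.449,.088,.054))
hub('w17','yellow',at(.449,.088,.054),60,.054);hub('w17','black',at(.464,.289,.05),35,.05,.006,.052)
h=cv2.cvtColor(p,cv2.COLOR_BGR2HSV);print(h[at(.472,.289,.05)[::-1]])
E
```

```text
[0.40830013 0.23014263 0.19249079]
(253, 157) (471, 174)
w17 yellow zt 0.0565 px [471.5 173.8] [64.2 71.8] xy [0.4498 0.0881]
w17 black zt 0.0520 px [266.  144.5] [ 4.  17.4] xy [0.4754 0.2768]
[77 34 53]
```

View pics/w17.png

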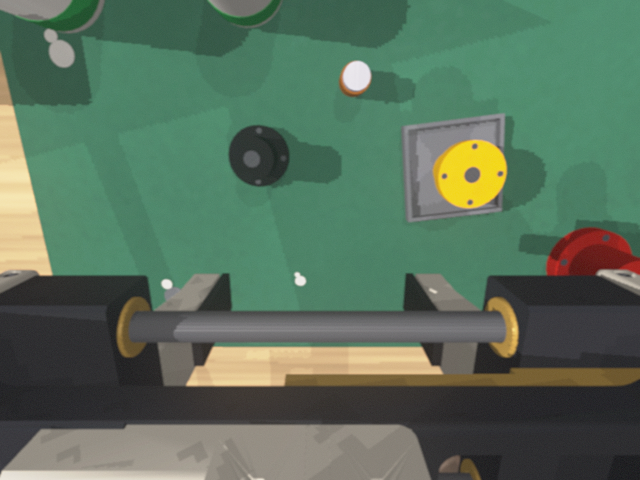

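w17 shows yellow standing in the grey tray at (471,174) and black's boss near (252,158).

```bash
python3 - <<'E'
from h import *
s,p,d,cf,W=load('w17')
z=np.zeros(d.shape,np.uint8);cv2.circle(z,(255,157),35,1,-1)
t=(z>0)&(abs(W[...,2]-.052)<.006)
cs,_=cv2.findContours(t.astype(np.uint8),0,1);k=max(cs,key=cv2.contourArea);e=cv2.fitEllipse(cv2.convexHull(k));print(e,raycast(e[0],.05,'wrist',cf).round(4),np.median(W[t][:,2]))
Q=W[t];print(cv2.minEnclosingCircle(Q[:,:2].astype(np.float32)))
E
```

```text
((251.9720916748047, 158.0013427734375), (43.111419677734375, 45.074947357177734), 141.95645141601562) [0.4634 0.2902 0.05  ] 0.050842596323558364
((0.46278244256973267, 0.29046523571014404), 0.020275453105568886)
```

Call:
move_arm --rows "0 0 0 0.03 -0.03 0 0.0876; 0 0 0 0.025 -0.03 0.02 0.0876; 0 0 0 0 0 0.05 0.0876; 0 0 0 0 0 0.05 0.0876; 0 0 0 0 0 0.02 0.0876; 0 0 0 0 0 0 0.0876; 0 0 0 0 0 0 0.0876"

```text
t: 38.2
eef_pos: [0.4646, 0.29, 0.0537]
ee_rot: [-3.141, -0.001, -0.001]
force: [0.6, 0.9, 0.3]
width: 0.0874
gripper_force: 0.0
```

Call:
move_arm --rows "0 0 0 -0.001 0 0.02 0.0876; 0 0 0 0 0 0.02 0.0876; 0 0 0 0 0 0.0145 0.0876; 0 0 0 0 0 0 0.0876; 0 0 0 0 0 0 0.0876"

```text
t: 38.83
eef_pos: [0.4631, 0.2906, -0.001]
ee_rot: [-3.141, -0.001, 0.0]
force: [-0.5, 0.7, -0.3]
width: 0.0878
gripper_force: 0.0
```

Call:
move_arm --rows "0 0 0 0 0 0 0.06; 0 0 0 0 0 0 0.034; 0 0 0 0 0 0 0.034; 0 0 0 0 0 0 0.034; 0 0 0 0 0 0 0.034; 0 0 0 0 0 0 0.034"

```text
t: 39.58
eef_pos: [0.4627, 0.2903, -0.0018]
ee_rot: [-3.141, -0.0, 0.0]
force: [-0.4, 0.3, -1.0]
width: 0.0394
gripper_force: 15.0
```

Call:
move_arm --rows "0 0 0 0 0 -0.01 0.034; 0 0 0 0 0 -0.04 0.034; 0 0 0 0 0 -0.05 0.034; 0 0 0 -0.0015 0.02 -0.01 0.034; 0 0 0 -0.004 0.05 0 0.034; 0 0 0 -0.004 0.055 0 0.034; 0 0 0 -0.004 0.045 0 0.034; 0 0 0 0 0.024 0 0.034"

```text
t: 40.58
eef_pos: [0.4474, 0.0933, 0.1077]
ee_rot: [3.141, 0.002, -0.001]
force: [0.5, -0.9, -1.6]
width: 0.0398
gripper_force: 15.0
```

Call:
move_arm --rows "0 0 0 0 0.008 0.01 0.034; 0 0 0 0 0 0.02 0.034; 0 0 0 0 0 0.015 0.034; 0 0 0 0 0 0 0.034; 0 0 0 0 0 0 0.034; 0 0 0 0 0 0 0.034"

```text
t: 41.32
eef_pos: [0.4495, 0.0885, 0.0637]
ee_rot: [-3.141, -0.001, 0.001]
force: [-0.7, 0.4, -2.8]
width: 0.0398
gripper_force: 15.0
```

```bash
python3 snap.py w18; python3 - <<'E'
from h import *
s,p,d,cf,W=load('w18');print(s['force'])
for c in(300,317,334):print(c,[(r,*np.round(W[r,c]*1e3,1).tolist()) for r in range(198,280,6)])
Z=W[...,2]-s['eef_pos'][2]
for lo,hi in((.008,.022),(-.02,.0)):
  for r in(225,232,240,248):
    q=np.where((Z[r,230:410]>lo)&(Z[r,230:410]<hi))[0]+230
    if len(q)>2: print(lo,r,W[r,q.min()+1].round(4),W[r,q.max()-1].round(4))
E
```

```text
[0.449523   0.08853287 0.0636572 ]
[-0.68771955  0.35019893 -2.83392466]
300 [(198, 482.7, 100.8, 5.2), (204, 478.3, 100.9, 4.5), (210, 473.8, 101.0, 4.1), (216, 470.0, 100.9, 6.4), (222, 478.2, 98.4, 56.3), (228, 479.6, 97.5, 74.3), (234, 477.4, 97.4, 77.8), (240, 474.3, 97.4, 77.9), (246, 471.2, 97.4, 78.4), (252, 467.5, 97.5, 76.9), (258, 468.0, 97.1, 87.0), (264, 468.1, 96.7, 95.2), (270, 468.4, 96.3, 103.4), (276, 468.2, 96.0, 109.4)]
317 [(198, 482.7, 88.9, 5.5), (204, 478.4, 88.8, 4.9), (210, 474.1, 88.8, 5.4), (216, 480.1, 88.8, 49.7), (222, 480.7, 88.8, 66.3), (228, 480.6, 88.8, 78.1), (234, 477.8, 88.8, 79.0), (240, 474.5, 88.8, 78.5), (246, 471.0, 88.8, 77.7), (252, 470.1, 88.8, 84.4), (258, 469.9, 88.8, 92.3), (264, 470.0, 88.8, 100.2), (270, 469.9, 88.8, 107.1), (276, 469.7, 88.8, 113.1)]
334 [(198, 482.7, 76.9, 5.3), (204, 478.3, 76.8, 4.7), (210, 474.3, 76.8, 6.0), (216, 478.9, 78.7, 44.3), (222, 477.6, 79.2, 53.9), (228, 479.7, 80.2, 74.8), (234, 477.6, 80.3, 78.3), (240, 474.4, 80.3, 78.3), (246, 471.4, 80.3, 78.6), (252, 468.6, 80.3, 79.8), (258, 468.4, 80.7, 88.1), (264, 468.6, 81.1, 96.7), (270, 468.3, 81.4, 103.1), (276, 468.6, 81.7, 110.4)]
0.008 225 [0.4808 0.0924 0.0728] [0.4807 0.0852 0.0726]
0.008 232 [0.4772 0.1032 0.0734] [0.4772 0.0739 0.0734]
0.008 240 [0.4732 0.1089 0.0745] [0.5251 0.0889 0.2422]
0.008 248 [0.4696 0.1124 0.0766] [0.4703 0.0656 0.0787]
-0.02 225 [0.4741 0.1066 0.0473] [0.4737 0.0692 0.0457]
-0.02 232 [0.4705 0.1105 0.0498] [0.4713 0.0663 0.0524]
-0.02 240 [0.4668 0.1131 0.0537] [0.4671 0.0629 0.0546]
```

View pics/w18.png

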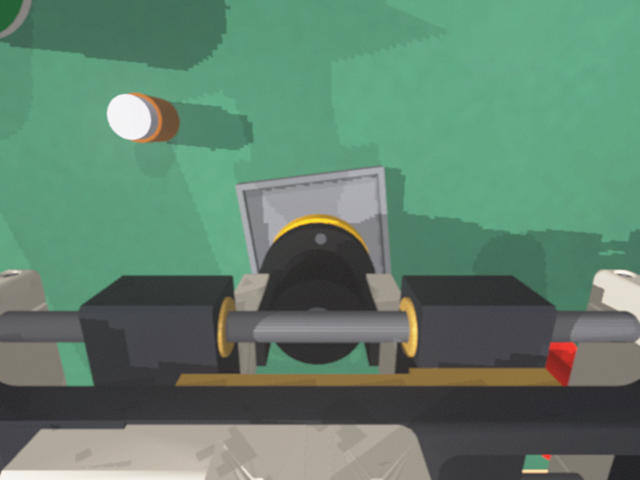

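w18 shows black upright over yellow with its rim concentric at (317,225), about 0.7 mm off in y. I lower it now.

Call:
move_arm --rows "0 0 0 0 0.0007 0.005 0.034; 0 0 0 0 0 0.0035 0.034; 0 0 0 0 0 0 0.034; 0 0 0 0 0 0 0.034; 0 0 0 0 0 0 0.034"

```text
t: 42.0
eef_pos: [0.4493, 0.0875, 0.0547]
ee_rot: [-3.142, -0.0, 0.0]
force: [-0.4, 0.3, -1.5]
width: 0.0394
gripper_force: 15.0
```

Call:
move_arm --rows "0 0 0 0 0 0.001 0.034; 0 0 0 0 0 0 0.034; 0 0 0 0 0 0 0.034"

```text
t: 42.38
eef_pos: [0.4492, 0.0875, 0.0537]
ee_rot: [3.142, 0.0, 0.0]
force: [-0.0, -0.8, -1.6]
width: 0.0394
gripper_force: 15.0
```

Call:
move_arm --rows "0 0 0 0 0 0.001 0.034; 0 0 0 0 0 0 0.034; 0 0 0 0 0 0 0.034"

```text
t: 42.75
eef_pos: [0.4492, 0.0875, 0.0527]
ee_rot: [3.142, 0.0, 0.0]
force: [-0.1, -0.4, -1.9]
width: 0.0398
gripper_force: 15.0
```

Call:
move_arm --rows "0 0 0 0 0 0.0006 0.034; 0 0 0 0 0 0 0.034; 0 0 0 0 0 0 0.034"

```text
t: 43.12
eef_pos: [0.4493, 0.0875, 0.0521]
ee_rot: [-3.142, -0.0, 0.0]
force: [0.6, 0.3, -0.9]
width: 0.0397
gripper_force: 15.0
```

Call:
move_arm --rows "0 0 0 0 0 0.0004 0.034; 0 0 0 0 0 0 0.034; 0 0 0 0 0 0 0.034"

```text
t: 43.5
eef_pos: [0.4494, 0.0875, 0.0521]
ee_rot: [-3.141, -0.001, 0.001]
force: [-2.0, -1.2, 5.9]
width: 0.0397
gripper_force: 15.0
```

Black is in contact. I release it, lift clear and check.

Call:
move_arm --rows "0 0 0 0 0 0 0.05; 0 0 0 0 0 0 0.07; 0 0 0 0 0 0 0.0876; 0 0 0 0 0 0 0.0876; 0 0 0 0 0 -0.02 0.0876; 0 0 0 0 0 -0.05 0.0876; 0 0 0 0 0 -0.06 0.0876; 0 0 0 0 0 -0.04 0.0876"

```text
t: 44.5
eef_pos: [0.4497, 0.0877, 0.2246]
ee_rot: [-3.14, -0.003, 0.001]
force: [0.8, -0.0, 0.5]
width: 0.0878
gripper_force: 0.0
```

Call:
move_arm --rows "0 0 0 0 -0.05 0 0.0876; 0 0 0 0 -0.06 0 0.0876; 0 0 0 0 -0.06 0 0.0876; 0 0 0 0 -0.06 0 0.0876; 0 0 0 0 0 0 0.0876; 0 0 0 0 0 0 0.0876; 0 0 0 0 0 0 0.0876"

```text
t: 45.38
eef_pos: [0.4491, 0.3166, 0.2218]
ee_rot: [-3.142, 0.0, -0.0]
force: [0.4, -0.3, -0.4]
width: 0.0877
gripper_force: 0.0
```

```bash
python3 - <<'E'
from h import *
for n in('top','scene'):
    p,d=arm.grab_frame(n);cv2.imwrite(f'pics/{n}1.png',p);W=world(n,d)
    for nm,x,y,z,zo in(('red',.6,-.293,.154,0),('black',.4495,.088,.104,0),('tin',.6195,.2955,.0855,0)):
        b=(np.hypot(W[...,0]-x,W[...,1]-y)<.05)&(abs(W[...,2]-z-.003)<.006);Q=W[b]
        print(n,nm,b.sum(),*([np.round(cv2.minEnclosingCircle(Q[:,:2].astype(np.float32))[0],4),np.median(Q[:,2]).round(4)] if len(Q) else []))
E
```

```text
top red 380 [ 0.6006 -0.2952] 0.154
top black 341 [0.4509 0.0861] 0.1035
top tin 1202 [0.6197 0.2957] 0.0861
scene red 428 [ 0.6004 -0.2941] 0.1547
scene black 388 [0.4504 0.0877] 0.1043
scene tin 2070 [0.6194 0.2959] 0.0865
```

View pics/scene1.png

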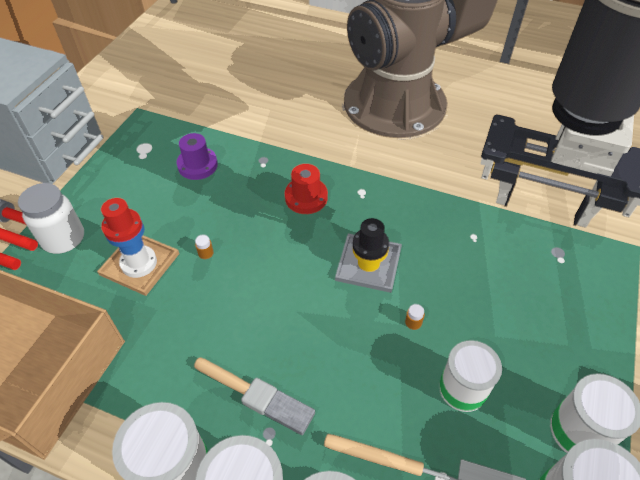

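The scene view shows both stacks standing straight, white/blue/red at (125,240) and yellow/black at (370,247). The tin has not moved from (470,368), and the gripper is clear.

```bash
python3 -c "
from station import arm
print(arm.job_done())"
```

```text
the job is handed in; nothing more can be done
None
```

Both stacks are built as asked and handed in: white, blue and red in the cardboard tray, yellow and black in the grey tray, each within about 1–2 mm of centre by the cameras, with the tin unmoved and the gripper open and clear.

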